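Fit the index dial on the sloping indexing head and lock it

TASK

Fit the notched index dial onto the flatted shaft of the blue sloping indexing head, its blue tooth on the side of the shaft's blue flat, pushed fully home against the steel boss. Then swing the orange keeper all the way round so that its finger lies over the dial's rim, let go, and leave the can, jar, tape and sanding block where they are.

Things in the scene. Friction and masses are not known exactly. Their poses are not given: they have to be found in the camera images.
- dial: Loose index dial, about 0.14 kg, at first lying flat on the table: aluminium plate 76 mm across, 12 mm thick, rim notched into 12 teeth, one blue. D-shaped bore through the middle: radius 8 mm, its flat 4.5 mm from the axis on the blue tooth's side. Two black grip bars stand on it. Origin: centre of the underside; z up; blue tooth and bore flat lie toward -x.
- dial_grip (a point): Midway between the tops of the dial's two grip bars, 44 mm above its underside, axes as the dial. The bars are parallel, each 34 mm long (along x), 5.5 mm thick, from 12 to 44 mm above the underside; grasp across y: 29 mm outside to outside. The shaft passes up the 18 mm slot between them.
- shaft_seat (a point): Where the shaft leaves its steel boss, about 58 mm above the table: the centre of the dial's underside must come here. z points out along the shaft, which leans 30 degrees from vertical toward the head's front (about toward the robot); the shaft's blue flat is on the -x side, so a fitted dial has the same axes as this point.
- shaft_tip (a point): Centre of the shaft's end, 26 mm from shaft_seat, same axes. Shaft radius 7 mm, flat 3.5 mm from the axis (1 mm play round the bore, about 10 degrees of turning play), last 4 mm tapered. The boss turns with the shaft and has a blue stripe on the flat's side. Stiff (0.4 N m); stands turned up to 0.6 rad either way from square to the deck.
- head: Blue indexing head, fixed to the table; origin on the table below the shaft's foot, x away from the robot at yaw 0, y to its left. Its deck slopes 30 degrees, low at the front: 112 mm along the slope, 54 mm to the right of the shaft and 122 mm to its left. The shaft stands on a boss 34 mm across, 12 mm above the deck.
- keeper_pivot (a point): On the keeper's turning axis at its underside, on a pillar 58 mm to the left of the shaft axis, 26.5 mm above the deck. Fixed to the deck: x points up the slope, y to the left across the deck, z square out of the deck (parallel to the shaft).
- keeper_post (a point): Top centre of the black upright post (14 mm across, 34 mm long) on the orange keeper's tail, 42 mm from the pivot axis, 40 mm above the keeper's underside; moves with it. Opposite the tail the keeper's finger, 12 mm wide, 6 mm thick, reaches 32 mm from the pivot axis and passes 2.5 mm above a fully seated dial's plate, clear of its bars.
- keeper (a joint): Turn of the keeper, rad. 0: open, finger points up the slope, tail and post down the slope. Grows clockwise seen from above the deck to a stop at 1.57: closed, finger points right over the dial's rim, post to the left of the pivot. Starts between 0 and 0.35; light friction (0.03 N m), stays where it is left.
- can_red: yellow paint can with red drips, 69 mm across, 73 mm tall; origin: centre of its underside. Bystander.
- jar_silver: white jar with silver-grey lid, 53 mm across, 44 mm tall; origin: centre of its underside. Bystander.
- tape_cream: cream roll of masking tape lying flat, 84 mm across, 18 mm tall; origin: centre of its underside. Bystander.
- sanding_block: brown cork sanding block, 112 x 69 x 30 mm, lying flat; origin: centre of its underside. Bystander.
Not all that is in view belongs to the job. Leave any purple look-alike of the dial alone.

How it is judged:
On the way, in this order (a step that is already met when the one before it is completed fails the run):
1. the dial is fully seated on the flatted shaft while the keeper is still open (distance between dial and shaft_seat below 0.004 m and angle between the z axis of dial and the z axis of shaft_seat, either way round below 0.06 rad and angle between the x axis of dial and the x axis of shaft_seat, either way round below 0.25 rad and value of joint keeper below 0.8 rad), for 0.2 s.
2. the keeper is swung shut over the seated dial (distance between dial and shaft_seat below 0.004 m and angle between the z axis of dial and the z axis of shaft_seat, either way round below 0.06 rad and angle between the x axis of dial and the x axis of shaft_seat, either way round below 0.25 rad and value of joint keeper above 1.4 rad), for 0.2 s.
At the end, for the whole second after the job is handed in: The dial is at rest fully home on the shaft (underside centre within 4 mm of shaft_seat, axes parallel within 0.06 rad, turned to match within 0.25 rad) and the keeper is turned past 1.4 rad, its finger over the dial's rim (all of step 2 and linear speed of dial below 0.02 m/s); the robot touches nothing.
It fails at once if the can_red is shifted more than 25 mm (distance of can_red from where it was at the start of the episode above 0.025 m).
It fails at once if the jar_silver is shifted more than 25 mm (distance of jar_silver from where it was at the start of the episode above 0.025 m).
It fails at once if the tape_cream is shifted more than 25 mm (distance of tape_cream from where it was at the start of the episode above 0.025 m).
It fails at once if the sanding_block is shifted more than 25 mm (distance of sanding_block from where it was at the start of the episode above 0.025 m).
It also fails if it takes over 53 s, if anything falls off the work surface, if the arm or the gripper's body presses on something with over 40 N, if the wrist force passes 120 N, or if a joint passes its speed limit or range.

ROBOT

A 6-joint arm with a two-finger parallel gripper is mounted at the origin on a cart in front of the work surface, level with it; the furniture and walls round the work are solid. World frame = base frame: x ahead of the robot, y to its left, z up, the work surface at z = 0. Lengths are in m, angles in rad, forces in N, time in s.
With the tool pointing down it reaches from about 0.25 to 0.775 m from the base axis. Payload 4 kg.
Tool frame: the origin (TCP) lies on the centre line of the jaws, within the pads' length; the fingertips stand 25 mm ahead of it and the grasp point (between the pads) lies 6 mm ahead of it; z points along the fingers, y is the direction in which the jaws open and shut (so a half turn about z gives the same grasp; the last joint's range is limited). The gripper opens to 94 mm and grips with 3 to 60 N. Pads are 16 mm wide; open, the fingers measure 119 mm over their backs; the gripper's body (75 mm by 177 mm) begins 78 mm behind the grasp point.
Start: joints at [-1.262, 0.087, 1.371, -0, 1.684, -0.103], TCP at [0.22, -0.504, 0.231] pointing down, gripper open.
Joint ranges: [-3.1, 3.1], [-0.76, 2.03], [0.27, 2.55], [-1.08, 4.22], [0.17, 2.65], [-2.57, 2.57]. Speed limits (rad/s): [2.79, 2.79, 3.14, 3.14, 3.14, 3.14].

INTERFACE

Orientations are given as a rotation vector (axis times angle).
In Python, from rig import telemetry, viewer, robot gives the robot as it stands.
- The arm moves only by the tool step_arm, never from a script. Its argument "targets" is a list that holds one entry, the list of rows, each a list of 7 numbers: the shift along the tool's x, y, z in mm, then the turn, a rotation vector about the tool's x, y, z in rad, then the opening, from 0 (shut) to 1 (fully open). A call has 1 to 10 rows; each row shifts and turns the commanded pose from where the row before left it, along the tool's axes as they then stand; what a row does not reach is not made up. A row lasts 1/8 s, in which the tool goes at most 62.5 mm and 10.7 degrees, less where a joint would pass 70% of its speed; a pose out of reach is approached as far as the arm can. A call with a gripper value outside its range is refused whole. The fingers move at their own pace and stop on an object; the grip force is fixed at half the most. Time passes only in rows, so rows that do not move let the fingers close. It gives the time, the measured TCP pose, the force and the opening at its end, in the units of the state.
- telemetry.state(): the state, without advancing time (a new reading comes with each control period).
- viewer.snapshot(name): name is "scene" or "top"; returns (picture, depth): 384x512x3 uint8, red, green, blue; 384x512 float32, m along the optical axis (not along the pixel's ray), 0 where there is no reading.
- viewer.camera_model(name): a dict with "K" (3x3 intrinsics, pixels), "dist_coeffs" ([k1, k2, p1, p2, k3] as OpenCV has them; the pictures are not rectified), "rvec" (rotation vector, rad) and "tvec" (3), from world to camera coordinates, as OpenCV has them. Camera axes: x right, y down, z forward; pixel columns grow to the right and rows downward; lengths in m; the calibration is good to about 2 mm. A picture is of the moment at which its call begins. camera_model takes no time and is no camera call.
- robot.close_job(): hands the job in, once; it reports no verdict.
The state is a dict: "t": time; "joints": joint angles; "dq": joint speeds; "tau": joint torques, N m; "ee_pos": TCP position; "orientation": TCP orientation; "wrist_force": force on the tool from outside, world axes, zero at the start; "wrist_torque": the same for the moment, N m; "finger_gap": opening from 0.0 (shut) to 1.0 (fully open).
Only numpy, scipy, OpenCV 4.12 (cv2) and the standard library are available. Lean on these libraries where they do the work, as an engineer would, in place of code of your own. Each camera call takes 0.05 s, during which the arm holds its last target.

## Working session

There is one attempt and no reset: what is moved stays moved. The work goes in short steps, Python scripts to look and compute and a tool call to move; the robot and the scene stay as the last step left them, time stands still between calls to the robot, and variables do not carry over. Pictures are saved under pics/ and viewed, and the job is handed in when it is done.

Besides the shell and the picture viewer there is one more tool, called after "Call:" in YAML: its name, and indented under it one key for each argument. step_arm: Moves the arm, as the interface text tells. Its arguments: {"type":"object","properties":{"targets":{"type":"array","items":{"type":"array","items":{"type":"array","items":{"type":"number"}}}}},"required":["targets"]}

```bash
ls; mkdir -p pics; python3 - <<'E'
from rig import telemetry, viewer, robot
import cv2,numpy as np
print(telemetry.state())
for n in ("scene","top"):
    p,d=viewer.snapshot(n); cv2.imwrite(f"pics/{n}0.png",p[:,:,::-1]); np.savez(f"{n}0.npz",p=p,d=d)
    print(n,viewer.camera_model(n))
E
```

```text
pics
{'t': 0.0, 'joints': array([-1.26214377e+00,  8.79467813e-02,  1.37225077e+00, -2.65817239e-05,
        1.68361408e+00, -1.03098839e-01]), 'dq': array([ 0.00022205, -0.00010622,  0.00212242, -0.00116345, -0.00063551,
       -0.00166112]), 'tau': array([ 5.85576836e-04, -3.40186715e+01, -3.02422500e+01,  7.18195341e-02,
        3.31847684e-02, -1.68283432e-04]), 'ee_pos': array([ 0.21995318, -0.50355539,  0.2293104 ]), 'orientation': array([-3.07309251e+00, -6.41763111e-01,  3.98600350e-04]), 'wrist_force': array([-1.50282507,  0.09200046, -0.53576605]), 'wrist_torque': array([-0.00210099,  0.00613918, -0.07464886]), 'finger_gap': 1.0011284342947855}
scene {'K': array([[477.52772052,   0.        , 264.31341677],
       [  0.        , 477.52772052, 193.9107768 ],
       [  0.        ,   0.        ,   1.        ]]), 'dist_coeffs': array([-0.09862324,  0.        ,  0.        ,  0.        ,  0.        ]), 'rvec': array([ 0.95062195, -2.06226437,  1.37308311]), 'tvec': array([0.38886163, 0.25404265, 0.9287651 ])}
top {'K': array([[417.97840993,   0.        , 257.69326804],
       [  0.        , 417.97840993, 186.0414918 ],
       [  0.        ,   0.        ,   1.        ]]), 'dist_coeffs': array([0.01473832, 0.        , 0.        , 0.        , 0.        ]), 'rvec': array([ 2.13427315, -2.17032534,  0.1348992 ]), 'tvec': array([-0.01960686,  0.59129648,  1.12648447])}
```

View pics/scene0.png

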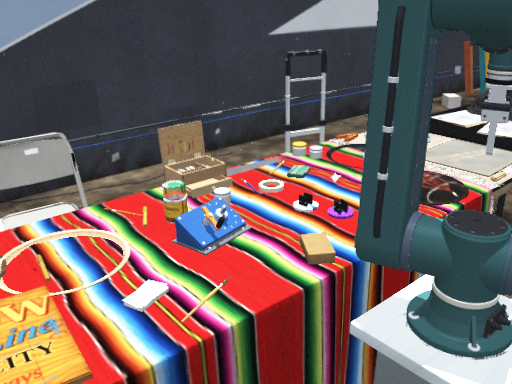

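View pics/top0.png

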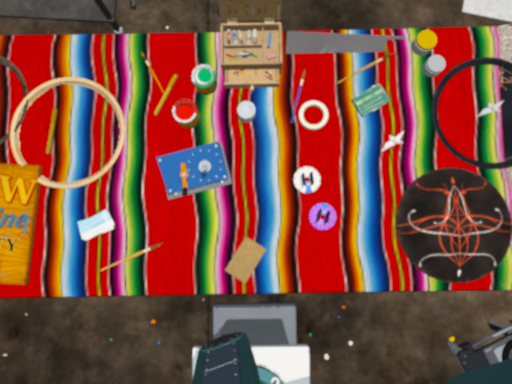

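The top view shows the dial at about (307,180), the purple look-alike at (322,216), the head's shaft at (205,166) and the keeper at (184,177). I'll zoom in on these.

```bash
python3 - <<'E'
import cv2,numpy as np
a=np.load("top0.npz")['p'][:,:,::-1]
c=[a[135:205,150:240],a[150:235,270:355]]
c=[cv2.resize(x,(400,400*x.shape[0]//x.shape[1]),interpolation=cv2.INTER_CUBIC) for x in c]
h=max(x.shape[0] for x in c); c=[cv2.copyMakeBorder(x,0,h-x.shape[0],0,0,0) for x in c]
cv2.imwrite("pics/topz.png",np.hstack(c))
a=np.load("scene0.npz")['p'][:,:,::-1]
c=[a[185:255,165:255],a[180:225,285:360]]
c=[cv2.resize(x,(400,400*x.shape[0]//x.shape[1]),interpolation=cv2.INTER_CUBIC) for x in c]
h=max(x.shape[0] for x in c); c=[cv2.copyMakeBorder(x,0,h-x.shape[0],0,0,0) for x in c]
cv2.imwrite("pics/scz.png",np.hstack(c))
E
```

```text
(no output)
```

View pics/topz.png

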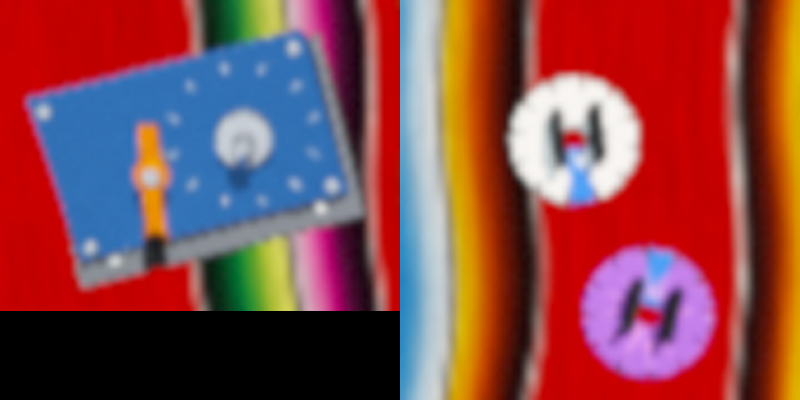

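View pics/scz.png

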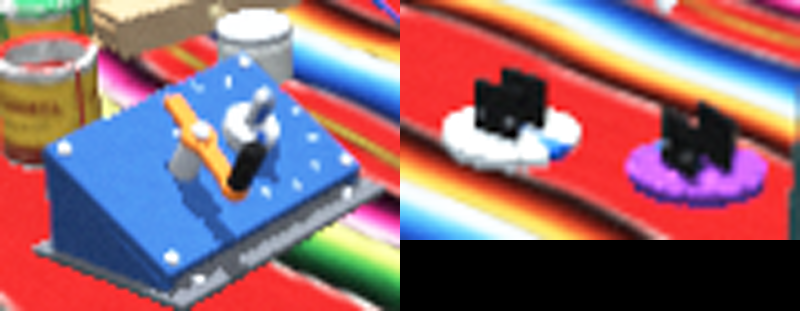

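```bash
cat > h.py <<'E'
import cv2,numpy as np
from scipy.spatial.transform import Rotation as R
from rig import viewer,telemetry,robot
def cam(n): return viewer.camera_model(n)
def proj(n,P):
    c=cam(n); return cv2.projectPoints(np.atleast_2d(np.float64(P)),c['rvec'],c['tvec'],c['K'],c['dist_coeffs'])[0][:,0]
def ray(n,uv):
    c=cam(n); q=cv2.undistortPoints(np.float64(uv).reshape(-1,1,2),c['K'],c['dist_coeffs'])[:,0]
    M=cv2.Rodrigues(c['rvec'])[0]; o=-M.T@c['tvec']; return o,np.c_[q,np.ones(len(q))]@M
def unproj(n,uv,z): # depth
    o,d=ray(n,uv); return o+d*np.asarray(z).reshape(-1,1)
def onz(n,uv,h):
    o,d=ray(n,uv); return o+d*((h-o[2])/d[:,2])[:,None]
def crop(img,u0,v0,w,h,s):
    x=img[v0:v0+h,u0:u0+w]; x=cv2.resize(x,None,fx=s,fy=s,interpolation=cv2.INTER_CUBIC)
    for u in range(u0-u0%5+5,u0+w,5):
        cv2.putText(x,str(u),(int((u-u0+.5)*s)-8,8),0,.3,(255,255,255),1); cv2.line(x,(int((u-u0+.5)*s),10),(int((u-u0+.5)*s),14),(255,255,255),1)
    for v in range(v0-v0%5+5,v0+h,5):
        cv2.putText(x,str(v),(0,int((v-v0+.5)*s)+3),0,.3,(255,255,255),1)
    return x
def cloud(n,d):
    vv,uu=np.mgrid[0:384,0:512]; uv=np.c_[uu.ravel(),vv.ravel()]
    return unproj(n,uv,d.ravel()).reshape(384,512,3)
E
python3 - <<'E'
from h import *
t=np.load("top0.npz");s=np.load("scene0.npz")
cv2.imwrite("pics/a.png",crop(t['p'][:,:,::-1],180,148,45,40,16))
cv2.imwrite("pics/b.png",crop(s['p'][:,:,::-1],195,195,45,40,16))
for n,d in(("top",t['d']),("scene",s['d'])):
    p=t['p'] if n=="top" else s['p']
    C=cloud(n,d); hsv=cv2.cvtColor(p,cv2.COLOR_RGB2HSV)
    m=(abs(hsv[:,:,0].astype(int)-107)<8)&(hsv[:,:,1]>130)&(d>0)
    box=np.zeros_like(m)
    if n=="top": box[140:200,155:235]=1
    else: box[195:245,185:245]=1
    m&=box&(C[:,:,2]>.012)
    P=C[m]; 
    for _ in range(5):
        c0=P.mean(0); nrm=np.linalg.svd(P-c0)[2][2]; nrm*=np.sign(nrm[2]); r=(P-c0)@nrm
        P=P[abs(r)<max(.002,2*r.std())] if _<4 else P
    print(n,len(P),c0,nrm,r.std(),'tilt',np.degrees(np.arccos(nrm[2])),'yaw',np.degrees(np.arctan2(-nrm[1],-nrm[0])))
E
```

```text
top 1632 [0.645886   0.15104008 0.05016206] [-0.48729915 -0.11726339  0.86532585] 0.0017192125173266688 tilt 30.080065565886894 yaw 13.530369737685175
scene 1224 [0.63288807 0.16386854 0.04439967] [-0.4879327  -0.12002346  0.8645901 ] 0.0014705309686005937 tilt 30.164066710084235 yaw 13.819454921063238
```

View pics/a.png

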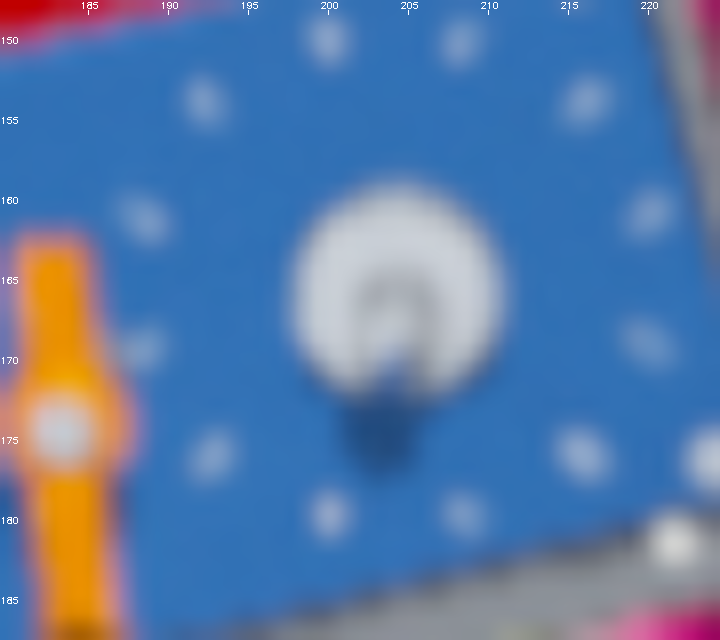

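View pics/b.png

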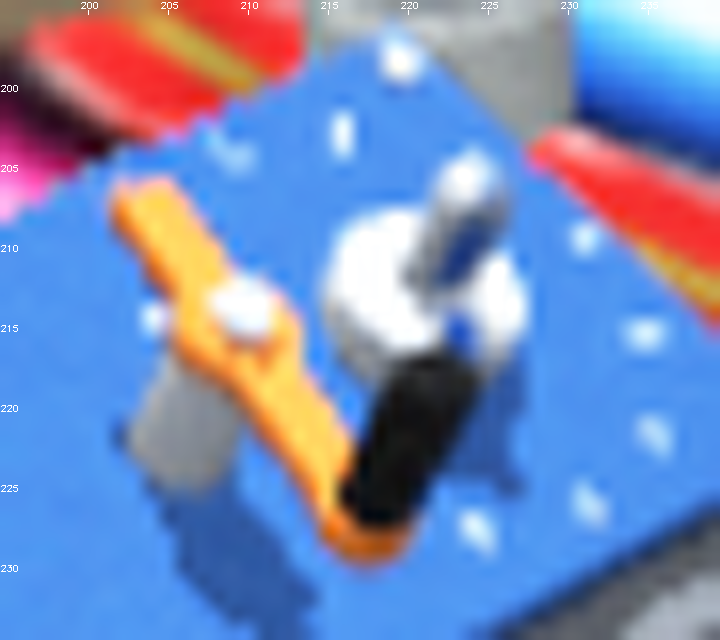

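```bash
cat > fit.py <<'E'
from h import *
from scipy.optimize import least_squares
T=np.array([(200,150),(208.3,150.2),(192.3,153.8),(216,153.8),(188.5,161),(220,161),(188.5,169.3),(220,169.2),(192.7,176),(215.8,176),(200,179.7),(208.4,179.7)])
S=np.array([(216,203),(209,204),(204,214.5),(231,209.5),(235,215.5),(235.5,222),(231,226),(224.5,227.5)])
def pose(x,y,yaw):
    A=(R.from_euler('z',yaw)*R.from_euler('y',-np.pi/6)).as_matrix()
    return np.array([x,y,.0476]),A   # foot on deck, axes x up slope,y left,z out
def ring(x,y,yaw,r,ph,z=0,k=12):
    o,A=pose(x,y,yaw); a=ph+np.arange(k)*2*np.pi/k
    return o+np.c_[r*np.cos(a),r*np.sin(a),0*a+z]@A.T
def res(p,obs):
    e=[]
    for n,o,dx in obs:
        q=proj(n,ring(*p,z=0.0))
        D=np.linalg.norm(o[:,None]-q[None],axis=2); e.append((o-q[D.argmin(1)]).ravel())
    return np.concatenate(e)
if __name__=="__main__":
    for obs in ([("top",T,0)],[("scene",S,0)],[("top",T,0),("scene",S,0)]):
        best=min((least_squares(res,[.64,.11,.24,.044,ph],args=(obs,),x_scale=[.01,.01,.1,.01,.1]) for ph in (0,.13,.26,.39)),key=lambda s:s.cost)
        print(obs[0][0],len(obs),best.x,np.degrees(best.x[2:]),best.cost)
        print(np.round(best.fun.reshape(-1,2),1).tolist())
E
python3 fit.py
```

```text
top 1 [ 0.65103819  0.11822456  0.26651573  0.04527487 -0.03208794] [15.27022653  2.59405921 -1.83850348] 0.2514447855398892
[[0.1, 0.1], [-0.2, 0.2], [-0.2, -0.2], [0.1, -0.3], [0.2, -0.1], [-0.1, -0.1], [0.1, 0.2], [0.0, 0.2], [-0.1, 0.1], [0.1, 0.2], [-0.1, -0.1], [-0.1, -0.1]]
scene 1 [ 0.64534763  0.11668141  0.59408847  0.04882601 -0.14494465] [34.03876172  2.79752409 -8.30471655] 19.094846240993398
[[1.6, -0.2], [0.7, -0.5], [-3.4, -0.3], [0.8, 0.0], [-0.9, 0.1], [-2.6, 0.6], [1.0, -1.5], [2.8, 1.7]]
top 2 [ 0.65105434  0.11872067  0.25414691  0.04545675 -0.02253719] [14.56154547  2.60448017 -1.29128589] 1.5616640697564923
[[0.3, 0.1], [-0.1, 0.3], [0.0, -0.1], [0.2, -0.3], [0.5, 0.0], [0.0, -0.1], [0.4, 0.2], [0.1, 0.1], [0.2, 0.1], [0.2, 0.1], [0.1, -0.2], [0.1, -0.1], [-0.2, 0.4], [-0.2, 0.3], [-0.8, 0.6], [0.0, 0.3], [-0.1, 0.2], [0.2, 0.6], [-0.5, 0.2], [0.0, 0.3]]
```

```bash
cat > ov.py <<'E'
from fit import *
t=np.load("top0.npz");s=np.load("scene0.npz")
f=lambda p,obs:res(np.r_[p[:4],0],obs)
for obs in ([("top",T,0)],[("scene",S,0)],[("top",T,0),("scene",S,0)]):
    b=least_squares(f,[.651,.1185,.236,.0453],args=(obs,),x_scale=[.01,.01,.1,.01]);print(len(obs),b.x,b.cost)
x=b.x
o,A=pose(*x[:3])
for c0,n in (([0.645886,0.15104008,0.05016206],0),([0.63288807,0.16386854,0.04439967],1)):
    print("plane offset",(np.array(c0)-o)@A[:,2])
def draw(n,p,ang,kj,box,name):
    k=16;img=crop(p[:,:,::-1],*box,k)
    def pl(P,col,closed=True):
        q=proj(n,o+np.asarray(P)@A.T); q=(q-np.array(box[:2])+.5)*k
        cv2.polylines(img,[np.int32(q)],closed,col,1)
    a=np.linspace(0,2*np.pi,40)
    pl(np.c_[.017*np.cos(a),.017*np.sin(a),0*a+.012],(0,255,0))
    a2=np.linspace(-2*np.pi/3,2*np.pi/3,30)
    for z in(.012,.038): pl(np.c_[.007*np.cos(a2+ang),.007*np.sin(a2+ang),0*a2+z],(0,0,255))
    pl([[-.0085*np.cos(ang),-.0085*np.sin(ang),.012],[-.017*np.cos(ang),-.017*np.sin(ang),.012]],(255,0,255))
    # keeper
    c=np.array([0,.058,.0265]); d=np.array([np.cos(kj),-np.sin(kj),0]); e=np.array([d[1],-d[0],0])
    pl([c+d*.032+e*.006,c+d*.032-e*.006,c-d*.042-e*.006,c-d*.042+e*.006],(255,255,0))
    P=c-d*.042
    for z in (.006,.040): pl(np.c_[P[0]+.007*np.cos(a),P[1]+.007*np.sin(a),P[2]+0*a+z],(255,255,255))
    cv2.imwrite(name,img)
if __name__=="__main__":
    import sys
    ang=float(sys.argv[1]);kj=float(sys.argv[2])
    draw("top",t['p'],ang,kj,(175,150,45,45),"pics/oa.png")
    draw("scene",s['p'],ang,kj,(195,195,45,40),"pics/ob.png")
E
python3 ov.py 0 .1
```

```text
1 [0.65103421 0.1182367  0.23274336 0.04530448] 0.2633707208114746
1 [0.64955167 0.12057042 0.22574543 0.04568333] 0.3681488554114273
2 [0.65104367 0.11874697 0.22993792 0.04542755] 1.609400252221683
plane offset 0.0010496927254388861
plane offset 0.0009253197950581574
```

View pics/oa.png

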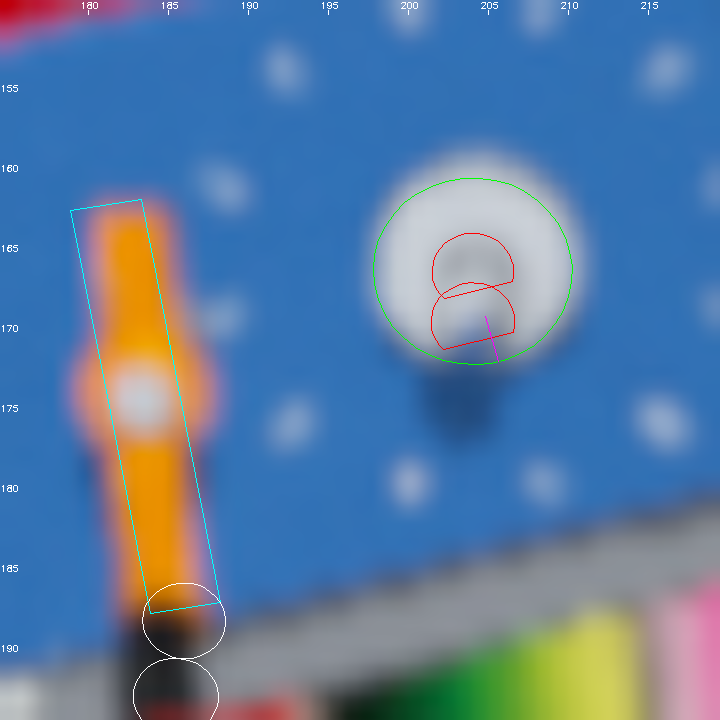

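View pics/ob.png

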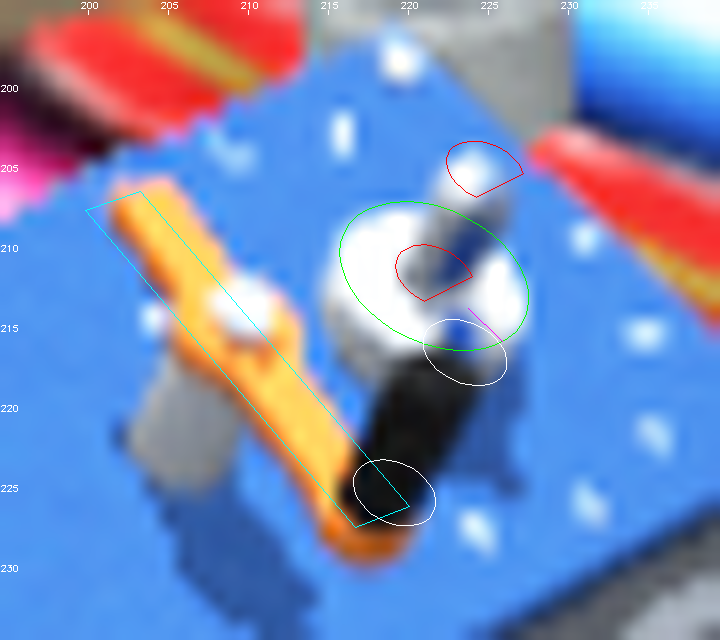

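```bash
cat > ov2.py <<'E'
import ov; from ov import *
rows=[]
for n,p,box,sh in (("top",t['p'],(193,155,22,22),(.3,-.6)),("scene",s['p'],(212,200,18,20),(-.9,.7))):
    r=[]
    for ang in (None,-.45,-.3,-.15,0):
        k=260/box[2]
        img=cv2.resize(p[box[1]:box[1]+box[3],box[0]:box[0]+box[2],::-1],None,fx=k,fy=k,interpolation=cv2.INTER_CUBIC)
        if ang is not None:
            def pl(P,col,closed=True):
                q=proj(n,o+np.asarray(P)@A.T)+np.array(sh); q=(q-np.array(box[:2])+.5)*k
                cv2.polylines(img,[np.int32(q)],closed,col,1,cv2.LINE_AA)
            a=np.linspace(0,2*np.pi,40)
            pl(np.c_[.017*np.cos(a),.017*np.sin(a),0*a+.012],(0,255,0))
            a2=np.linspace(-2*np.pi/3,2*np.pi/3,30)
            for z in(.012,.038): pl(np.c_[.007*np.cos(a2+ang),.007*np.sin(a2+ang),0*a2+z],(0,0,255))
            for sg in (-1,1):
                c,ss=np.cos(ang),np.sin(ang); f=np.array([[c,-ss,0],[ss,c,0],[0,0,1]])
                pl(np.array([[-.0035,sg*.006,.012],[-.0035,sg*.006,.038]])@f.T,(0,200,255),False)
            pl(np.array([[-.0035,0,.012],[-.017,0,.012]])@f.T,(255,0,255),False)
        r.append(img)
    r=r[:3]+r[3:]
    h=min(i.shape[0] for i in r); rows.append(np.hstack([i[:h] for i in r]))
w=min(x.shape[1] for x in rows)
im=np.vstack([x[:,:w] for x in rows]);im=cv2.resize(im,(800,800*im.shape[0]//im.shape[1]))
im=im[:600];cv2.imwrite("pics/ang.png",im)
E
python3 ov2.py
python3 - <<'E'
from h import *
for n in("top","scene"):
    a=np.load(n+"0.npz");C=cloud(n,a['d'])
    b=(slice(150,175),slice(245,275)) if n=="top" else (slice(200,235),slice(255,290))
    z=C[b][...,2];print(n,np.median(z),z.std())
a=np.load("scene0.npz")
E
```

```text
1 [0.65103421 0.1182367  0.23274336 0.04530448] 0.2633707208114746
1 [0.64955167 0.12057042 0.22574543 0.04568333] 0.3681488554114273
2 [0.65104367 0.11874697 0.22993792 0.04542755] 1.609400252221683
plane offset 0.0010496927254388861
plane offset 0.0009253197950581574
top 0.003177144471922966 0.07515308806351415
scene 0.0031211353754693194 0.03763329777121923
```

View pics/ang.png

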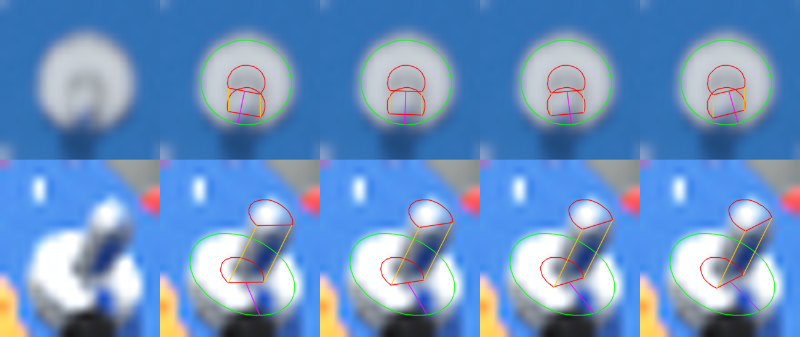

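```bash
cat > rend.py <<'E'
from fit import *
from scipy.optimize import minimize
X=[.651,.1187,.2335]
o,A=pose(*X)
SS=6
def f2(ang):
    c,s=np.cos(ang),np.sin(ang); return np.array([[c,-s,0],[s,c,0],[0,0,1]])
def labels(n,box,sh,ang,sw=.0025):
    u0,v0,w,h=box; L=np.zeros((h*SS,w*SS),np.int32)
    def fill(P,l,hull=True):
        q=proj(n,o+np.asarray(P)@A.T)+sh; q=np.float32((q-np.array([u0,v0])+.5)*SS)
        if hull:q=cv2.convexHull(q)
        cv2.fillPoly(L,[np.int32(np.round(q*16-8))],l,shift=4)
    a=np.linspace(0,2*np.pi,48,endpoint=False); cs=np.c_[np.cos(a),np.sin(a)]
    fill(np.r_[np.c_[.017*cs,0*a],np.c_[.017*cs,0*a+.012]],1)
    fill(np.c_[.017*cs,0*a+.012],2)
    F=f2(ang)
    st=np.array([[-.0035,sw,.012],[-.0035,-sw,.012],[-.0168,-sw,.012],[-.0168,sw,.012]])@F.T; fill(st,3)
    # shaft: convex hull then visible facets
    cc=cam(n);M=cv2.Rodrigues(cc['rvec'])[0];eye=A.T@(-M.T@cc['tvec']-o)
    N=24;az=np.linspace(-2*np.pi/3,2*np.pi/3,N+1)+ang
    for i in range(N):
        m=(az[i]+az[i+1])/2; nn=np.array([np.cos(m),np.sin(m),0])
        if nn@(eye-.007*nn)>0:
            q=[[.007*np.cos(b),.007*np.sin(b),z] for b,z in((az[i],.012),(az[i+1],.012),(az[i+1],.036),(az[i],.036))]
            fill(q,6+int((m%(2*np.pi))/(2*np.pi)*8))
    fn=F@np.array([-1,0,0])
    if fn@(eye-.0035*fn)>0:
        fill(np.array([[-.0035,.00606,.012],[-.0035,-.00606,.012],[-.0035,-.00606,.036],[-.0035,.00606,.036]])@F.T,4)
    fill([[.006*np.cos(b),.006*np.sin(b),.0375] for b in az],5)
    return L
def score(n,img,mask,box,sh,ang,ret=False):
    L=labels(n,box,sh,ang);u0,v0,w,h=box
    B=[]
    for l in range(14):
        c=cv2.GaussianBlur((L==l).astype(np.float32),(0,0),SS*.45)
        B.append(cv2.resize(c,(w,h),interpolation=cv2.INTER_AREA))
    B=np.stack(B,-1); I=img[v0:v0+h,u0:u0+w].astype(float); m=mask[v0:v0+h,u0:u0+w]
    G=B[m];Y=I[m]; G2=np.r_[G,np.eye(14)*.3]; Y2=np.r_[Y,np.tile(Y.mean(0),(14,1))*.3]
    c=np.linalg.lstsq(G2,Y2,rcond=None)[0]
    if ret: return ((G@c-Y)**2).mean(),(B@c).clip(0,255),c
    return ((G@c-Y)**2).mean()
if __name__=="__main__":
    t=np.load("top0.npz")['p'];s=np.load("scene0.npz")['p']
    mt=np.ones(t.shape[:2],bool);mt[172:,199:208]=0   # shadow
    mt[172:174]=0
    ms=np.ones_like(mt);ms[217:,:]=0; ms[215:,223:]=1; ms[217:,:]=0; ms[:,228:]=0;ms[:206,:222]&=True; ms[:,:214]=0;ms[216:,219:]=0
    for n,img,m,box in(("top",t,mt,(195,157,18,17)),("scene",s,ms,(213,200,17,18))):
        for ang in np.arange(-.6,.61,.1):
            b=None
            for s0 in ((0,0),(.3,-.6),(-.9,.7)):
                r=minimize(lambda q:score(n,img,m,box,q,ang),s0,method='Nelder-Mead',options=dict(initial_simplex=np.array(s0)+[[0,0],[.5,0],[0,.5]],xatol=.03,fatol=.1,maxiter=60))
                if b is None or r.fun<b.fun:b=r
            print(n,round(ang,2),round(b.fun,1),b.x.round(2))
E
python3 rend.py
```

```text
Traceback (most recent call last):
  File "rend.py", line 52, in <module>
    r=minimize(lambda q:score(n,img,m,box,q,ang),s0,method='Nelder-Mead',options=dict(initial_simplex=np.array(s0)+[[0,0],[.5,0],[0,.5]],xatol=.03,fatol=.1,maxiter=60))
  File "rend.py", line 52, in <lambda>
    r=minimize(lambda q:score(n,img,m,box,q,ang),s0,method='Nelder-Mead',options=dict(initial_simplex=np.array(s0)+[[0,0],[.5,0],[0,.5]],xatol=.03,fatol=.1,maxiter=60))
                        ~~~~~^^^^^^^^^^^^^^^^^^^
  File "rend.py", line 33, in score
    L=labels(n,box,sh,ang);u0,v0,w,h=box
  File "rend.py", line 15, in labels
    fill(np.r_[np.c_[.017*cs,0*a],np.c_[.017*cs,0*a+.012]],1)
    ~~~~^^^^^^^^^^^^^^^^^^^^^^^^^^^^^^^^^^^^^^^^^^^^^^^^^^^^^
  File "rend.py", line 11, in fill
    q=proj(n,o+np.asarray(P)@A.T)+sh; q=np.float32((q-np.array([u0,v0])+.5)*SS)
      ~~~~^^^^^^^^^^^^^^^^^^^^^^^
  File "h.py", line 6, in proj
    c=cam(n); return cv2.projectPoints(np.atleast_2d(np.float64(P)),c['rvec'],c['tvec'],c['K'],c['dist_coeffs'])[0][:,0]
  File "h.py", line 4, in cam
    def cam(n): return viewer.camera_model(n)
                       ~~~~~~~~~~~~~~~~~~~^^^
ValueError: time passes only in moves, steps and waits
```

```bash
python3 - <<'E'
s=open('h.py').read()
s=s.replace("def cam(n): return viewer.camera_model(n)","""import pickle,os
if not os.path.exists('cams.pkl'): pickle.dump({n:viewer.camera_model(n) for n in('top','scene')},open('cams.pkl','wb'))
CAMS=pickle.load(open('cams.pkl','rb'))
def cam(n): return CAMS[n]""")
open('h.py','w').write(s)
E
timeout 560 python3 rend.py
```

```text
top -0.6 86.9 [ 0.21 -0.  ]
top -0.5 79.9 [ 0.27 -0.05]
top -0.4 74.4 [ 0.21 -0.17]
top -0.3 67.3 [ 0.23 -0.22]
top -0.2 65.8 [ 0.22 -0.22]
top -0.1 68.0 [ 0.25 -0.22]
top -0.0 73.8 [ 0.16 -0.05]
top 0.1 80.3 [ 0.21 -0.01]
top 0.2 88.0 [0.17 0.02]
top 0.3 93.7 [0.2 0.1]
top 0.4 98.4 [0.23 0.15]
top 0.5 101.6 [0.2 0.1]
top 0.6 105.6 [0.16 0.16]
scene -0.6 555.1 [-0.19  0.54]
scene -0.5 510.0 [-0.2   0.41]
scene -0.4 461.6 [-0.19  0.57]
scene -0.3 427.6 [-0.33  0.53]
scene -0.2 406.1 [-0.35  0.57]
scene -0.1 409.5 [-0.36  0.65]
scene -0.0 433.7 [-0.35  0.68]
scene 0.1 477.0 [-0.33  0.69]
scene 0.2 528.8 [-0.36  0.8 ]
scene 0.3 579.8 [-0.23  0.82]
scene 0.4 612.4 [-0.24  0.77]
scene 0.5 669.8 [-0.09  0.58]
scene 0.6 648.1 [-0.18  0.57]
```

```bash
cat > dial.py <<'E'
from h import *
from scipy.optimize import minimize
SS=6
def labels(n,box,p):
    x,y,yaw=p; z0=0
    u0,v0,w,h=box; L=np.zeros((h*SS,w*SS),np.int32); c,s=np.cos(yaw),np.sin(yaw); Q=np.array([[c,-s,0],[s,c,0],[0,0,1]])
    def fill(P,l):
        q=proj(n,np.array([x,y,z0])+np.asarray(P)@Q.T); q=np.float32((q-np.array([u0,v0])+.5)*SS); q=cv2.convexHull(q)
        cv2.fillPoly(L,[np.int32(np.round(q*16-8))],l,shift=4)
    a=np.linspace(0,2*np.pi,48,endpoint=False); cs=np.c_[np.cos(a),np.sin(a)]
    fill(np.r_[np.c_[.0375*cs,0*a],np.c_[.0375*cs,0*a+.012]],1)
    fill(np.c_[.0375*cs,0*a+.012],2)
    tw=.007
    fill([[-.038,tw,.012],[-.038,-tw,.012],[-.02,-.005,.012],[-.02,.005,.012]],3)
    fill([[-.02,-.005,.012],[-.02,.005,.012],[-.0045,.003,.012],[-.0045,-.003,.012]],6)
    b=[t for t in np.linspace(-2.17,2.17,20)]; fill([[.008*np.cos(t),.008*np.sin(t),.012] for t in b],4)
    o,_=ray(n,[[250,190]]); 
    order=[-1,1]
    lo=Q.T@(o-np.array([x,y,0]))
    order.sort(key=lambda sg:sg*lo[1])
    for sg in order:
        P=[[i,sg*j,k] for i in(-.017,.017) for j in(.009,.0145) for k in(.012,.044)]; fill(P,5)
        fill([[i,sg*j,.044] for i in(-.017,.017) for j in(.009,.0145)],7)
    return L
NL=8
def score(n,img,box,p,ret=False,mask=None):
    L=labels(n,box,p);u0,v0,w,h=box
    B=np.stack([cv2.resize(cv2.GaussianBlur((L==l).astype(np.float32),(0,0),SS*.45),(w,h),interpolation=cv2.INTER_AREA) for l in range(NL)],-1)
    I=img[v0:v0+h,u0:u0+w].astype(float); G=B.reshape(-1,NL);Y=I.reshape(-1,3)
    G2=np.r_[G,np.eye(NL)*.3]; Y2=np.r_[Y,np.tile(Y.mean(0),(NL,1))*.3]
    c=np.linalg.lstsq(G2,Y2,rcond=None)[0]
    e=((G@c-Y)**2).mean()
    return (e,(B@c).clip(0,255)) if ret else e
if __name__=="__main__":
    for n,c,bx in(("top",(306.5,179.5),(292,165,30,30)),("scene",(306,207),(290,190,33,25))):
        img=np.load(n+"0.npz")['p']; P=onz(n,[c],.02)[0]
        b=min((minimize(lambda q:score(n,img,bx,q),[P[0],P[1],y0],method='Nelder-Mead',options=dict(initial_simplex=[[P[0],P[1],y0],[P[0]+.004,P[1],y0],[P[0],P[1]+.004,y0],[P[0],P[1],y0+.2]],xatol=1e-4,fatol=.05)) for y0 in(-.3,0,.2)),key=lambda r:r.fun)
        print(n,b.fun,b.x)
        e,m=score(n,img,bx,b.x,True); u,v,w,h=bx
        cv2.imwrite(f"pics/d_{n}.png",cv2.resize(np.hstack([img[v:v+h,u:u+w],m.astype(np.uint8)])[:,:,::-1],None,fx=10,fy=10,interpolation=cv2.INTER_CUBIC))
E
python3 dial.py
```

```text
top 1120.6690019143182 [ 0.61213418 -0.1697271   0.06387919]
scene 1888.8442712233216 [ 0.61223287 -0.1683093   1.00120721]
```

```bash
python3 -c "
import cv2,numpy as np
a=cv2.imread('pics/d_top.png');b=cv2.imread('pics/d_scene.png');b=b[:,:600] if 0 else cv2.resize(b,(600,600*b.shape[0]//b.shape[1]));cv2.imwrite('pics/d.png',np.vstack([a,b]))"
```

```text
(no output)
```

View pics/d.png

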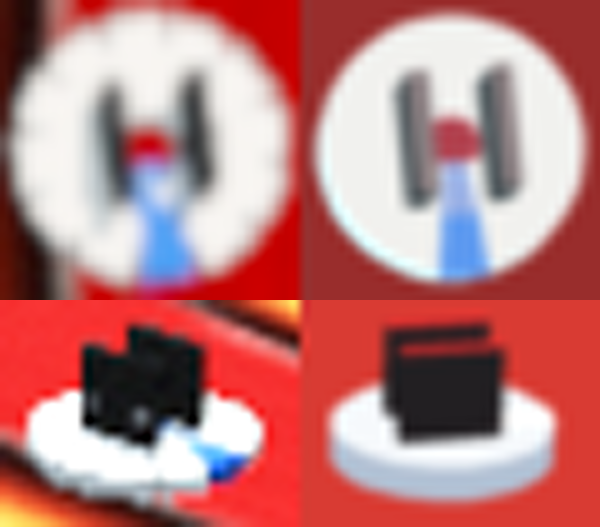

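```bash
cat >> dial.py <<'E'
    print('--')
    for n,bx in(("top",(292,165,30,30)),("scene",(290,190,33,25))):
        img=np.load(n+"0.npz")['p'].copy()
        hsv=cv2.cvtColor(img,cv2.COLOR_RGB2HSV)
        # paint background flat red outside dial disk
        yy,xx=np.mgrid[0:384,0:512]
        g=proj(n,[.6121,-.169,.008])[0]
        rr=np.hypot(xx-g[0],(yy-g[1])*(1 if n=="top" else 1.4)); img[rr>(16.0)]=[200,30,30] if n=="scene" else [200,5,5]
        for y0 in(.0,.1,.2):
            P=[.612,-.169,y0]
            b=minimize(lambda q:score(n,img,bx,q),P,method='Nelder-Mead',options=dict(initial_simplex=[[P[0],P[1],y0],[P[0]+.002,P[1],y0],[P[0],P[1]+.002,y0],[P[0],P[1],y0+.1]],xatol=1e-4,fatol=.05))
            print(n,y0,b.fun,b.x)
E
python3 dial.py
```

```text
top 1120.6690019143182 [ 0.61213418 -0.1697271   0.06387919]
scene 1888.8442712233216 [ 0.61223287 -0.1683093   1.00120721]
--
top 0.0 948.216117744887 [ 0.61190149 -0.16943173  0.10201084]
top 0.1 939.8691462579984 [ 0.61207665 -0.16947966  0.08828205]
top 0.2 941.5153712622403 [ 0.61187008 -0.16936666  0.11523917]
scene 0.0 1136.8422882748616 [ 0.61070889 -0.16648056 -0.05811843]
scene 0.1 1132.3493953280351 [ 0.61012655 -0.1667638  -0.02667155]
scene 0.2 1127.377137074027 [ 0.60997855 -0.16629044 -0.01373087]
```

```bash
cat > plan.py <<'E'
from h import *
from scipy.spatial.transform import Slerp
import json
def down(psi): # tool x at yaw psi, z down
    return R.from_euler('z',psi)*R.from_rotvec([np.pi,0,0])
def cur():
    s=telemetry.state(); return s['ee_pos'].copy(),R.from_rotvec(s['orientation']),s
def plan(wps,start=None,turns=None):
    """wps: list of (pos,Rot,gap,n). prints rows, from measured pose."""
    p,q,s=cur() if start is None else start
    rows=[]
    for P,Q,g,n in wps:
        p0,q0=p,q; rv=(q0.inv()*Q).as_rotvec()
        for i in range(1,n+1):
            tp=p0+(np.array(P)-p0)*i/n; tq=q0*R.from_rotvec(rv*i/n)
            d=q.inv().apply(tp-p)*1000; r=(q.inv()*tq).as_rotvec()
            row=[round(float(v),1) for v in d]+[round(float(v),3) for v in r]+[g]
            rows.append(row); p=p+q.apply(np.array(row[:3])/1000); q=q*R.from_rotvec(row[3:6])
    for i in range(0,len(rows),10): print(json.dumps([rows[i:i+10]]).replace(' ',''))
    return p,q
def rep():
    p,q,s=cur(); print('t',round(s['t'],3),'p',p.round(4),'rv',q.as_rotvec().round(3),'j',np.round(s['joints'],2),'F',s['wrist_force'].round(1),'gap',round(s['finger_gap'],3))
E
python3 - <<'E'
from plan import *
D=[.612,-.169]
q0=down(.412)
# intermediate to force ccw turn
st=plan([([.40,-.32,.20],down(.412+1.4),1,8),([*D,.11],down(.07+np.pi),1,8)])
E
```

```text
[[[29.8,-12.0,3.7,-0.0,-0.0,-0.175,1],[31.5,-6.7,3.7,-0.0,-0.0,-0.175,1],[32.1,-1.0,3.7,-0.0,-0.001,-0.175,1],[31.8,4.5,3.7,-0.001,0.0,-0.175,1],[30.5,10.0,3.7,0.0,-0.0,-0.175,1],[28.4,15.2,3.7,-0.0,-0.0,-0.175,1],[25.3,19.8,3.6,-0.0,-0.0,-0.175,1],[21.4,24.0,3.7,-0.0,-0.001,-0.175,1],[12.0,30.2,11.2,-0.0,-0.0,-0.175,1],[6.6,31.9,11.3,-0.0,-0.0,-0.175,1]]]
[[[0.9,32.5,11.2,-0.0,-0.0,-0.175,1],[-4.8,32.2,11.3,-0.0,-0.0,-0.175,1],[-10.3,30.9,11.2,-0.0,-0.0,-0.175,1],[-15.5,28.6,11.2,-0.0,-0.0,-0.175,1],[-20.3,25.4,11.3,-0.0,-0.0,-0.175,1],[-24.4,21.6,11.2,-0.0,-0.0,-0.175,1]]]
```

Call:
step_arm:
  targets:
    - [[29.8,-12.0,3.7,0,0,-0.175,1],[31.5,-6.7,3.7,0,0,-0.175,1],[32.1,-1.0,3.7,0,0,-0.175,1],[31.8,4.5,3.7,0,0,-0.175,1],[30.5,10.0,3.7,0,0,-0.175,1],[28.4,15.2,3.7,0,0,-0.175,1],[25.3,19.8,3.6,0,0,-0.175,1],[21.4,24.0,3.7,0,0,-0.175,1],[12.0,30.2,11.2,0,0,-0.175,1],[6.6,31.9,11.3,0,0,-0.175,1]]

```text
t: 1.35
ee_pos: [0.4537, -0.2817, 0.1778]
orientation: [-1.47, -2.776, -0.0]
wrist_force: [0.1, 0.3, -0.1]
finger_gap: 0.996
```

Call:
step_arm:
  targets:
    - [[0.9,32.5,11.2,0,0,-0.175,1],[-4.8,32.2,11.3,0,0,-0.175,1],[-10.3,30.9,11.2,0,0,-0.175,1],[-15.5,28.6,11.2,0,0,-0.175,1],[-20.3,25.4,11.3,0,0,-0.175,1],[-24.4,21.6,11.2,0,0,-0.175,1],[0,0,0,0,0,0,1]]

```text
t: 2.22
ee_pos: [0.6123, -0.1676, 0.1087]
orientation: [0.113, -3.136, -0.003]
wrist_force: [0.3, -0.2, 0.2]
finger_gap: 1.0
```

```bash
python3 - <<'E'
from plan import *
rep()
t,_=viewer.snapshot("top"); s,_=viewer.snapshot("scene")
cv2.imwrite("pics/c1.png",np.hstack([crop(t[:,:,::-1],280,150,55,60,7)[:400],cv2.resize(crop(s[:,:,::-1],280,150,55,60,7),None,fx=1,fy=1)[:400]]))
plan([([.612,-.169,.041],down(.07+np.pi),1,8)])
E
```

```text
t 2.225 p [ 0.6123 -0.1676  0.1087] rv [ 1.130e-01 -3.136e+00 -3.000e-03] j [-0.36  0.33  1.33  0.    1.49 -2.  ] F [ 0.3 -0.2  0.2] gap 1.0
[[[-0.1,0.1,8.7,-0.0,-0.0,-0.0,1],[-0.0,0.0,8.7,-0.0,-0.0,-0.0,1],[-0.1,0.1,8.7,-0.0,-0.001,-0.0,1],[-0.0,0.0,8.6,-0.0,0.0,-0.001,1],[-0.1,0.1,8.7,-0.0,-0.0,0.0,1],[-0.0,0.0,8.7,-0.0,-0.0,0.0,1],[-0.1,0.1,8.7,-0.0,-0.0,0.0,1],[-0.0,0.0,8.7,-0.0,-0.001,-0.0,1]]]
```

View pics/c1.png

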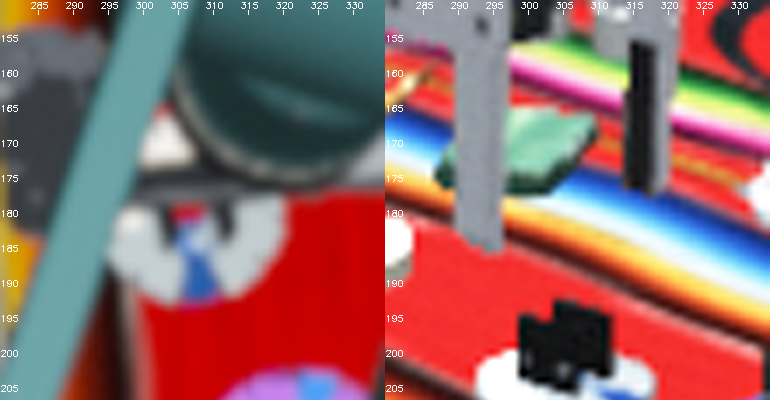

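The fingers straddle the dial (scene view about (290–318, 155–185), dial at (304,203)); the top view is partly blocked by the arm. Descending and gripping.

Call:
step_arm:
  targets:
    - [[0,0,17.4,0,0,0,1],[0,0,17.4,0,0,0,1],[0,0,17.4,0,0,0,1],[-0.3,1.1,12,0,0,0,1],[0,0,3.2,0,0,0,1],[0,0,0,0,0,0,0.6],[0,0,0,0,0,0,0.2],[0,0,0,0,0,0,0.2],[0,0,0,0,0,0,0.2],[0,0,0,0,0,0,0.2]]

```text
t: 3.58
ee_pos: [0.6125, -0.1683, 0.0439]
orientation: [-0.11, 3.139, -0.0]
wrist_force: [-0.5, 0.2, 0.2]
finger_gap: 0.51
```

```bash
python3 - <<'E'
from plan import *
rep()
s,_=viewer.snapshot("scene")
cv2.imwrite("pics/c2.png",crop(s[:,:,::-1],270,150,60,70,8))
E
```

```text
t 3.575 p [ 0.6125 -0.1683  0.0439] rv [-0.11   3.139 -0.   ] j [-0.36  0.37  1.4  -0.    1.36 -2.  ] F [-0.5  0.2  0.2] gap 0.51
```

View pics/c2.png

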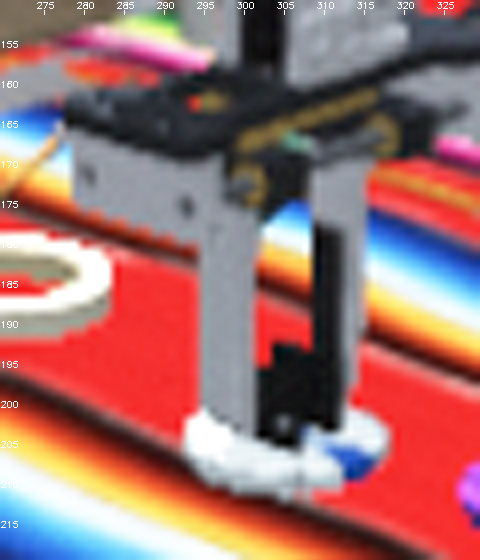

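Call:
step_arm:
  targets:
    - [[0,0,2,0,0,0,0.2],[0,0,0,0,0,0,0.2],[0,0,0,0,0,0,0.2],[0,0,0,0,0,0,0.2],[0,0,0,0,0,0,0.2]]

```text
t: 4.25
ee_pos: [0.6122, -0.1683, 0.0414]
orientation: [0.11, -3.139, 0.0]
wrist_force: [-0.0, 0.2, -0.8]
finger_gap: 0.309
```

```bash
python3 - <<'E'
from plan import *
rep()
E
```

```text
t 4.25 p [ 0.6122 -0.1683  0.0414] rv [ 0.11  -3.139  0.   ] j [-0.36  0.38  1.41 -0.    1.36 -2.  ] F [-0.   0.2 -0.8] gap 0.309
```

```bash
cat > tgt.py <<'E'
from plan import *
XH=[.6513,.1184,.2335]; ANG=-.17; HD=.0414
A=(R.from_euler('z',XH[2])*R.from_euler('y',-np.pi/6))
foot=np.array([XH[0],XH[1],.0476]); SEAT=foot+A.apply([0,0,.012])
def seatR(ang=ANG): return A*R.from_euler('z',ang)
def tool(s,dx=0,dy=0,ang=ANG):  # s above seat; dx,dy in deck frame
    return SEAT+A.apply([dx,dy,s+HD]), seatR(ang)*R.from_rotvec([0,np.pi,0])
E
python3 - <<'E'
from tgt import *
p,q,_=cur()
a=tool(.075); b=tool(.040)
print(a[0],b[0])
plan([([.60,-.165,.14],q,.2,3),([.58,0.0,.21],R.from_matrix(q.as_matrix()),.2,4),(a[0],a[1],.2,5),(b[0],b[1],.2,4)])
E
```

```text
[0.58884223 0.10354515 0.15879766] [0.60586732 0.10759437 0.12848677]
[[[4.0,1.4,-32.9,0.0,0.0,0.0,0.2],[4.0,1.4,-32.8,0.0,0.0,0.0,0.2],[4.0,1.3,-32.9,0.0,0.0,0.0,0.2],[2.1,41.5,-17.5,0.0,0.0,0.0,0.2],[2.1,41.5,-17.5,0.0,0.0,0.0,0.2],[2.1,41.5,-17.5,0.0,0.0,-0.0,0.2],[2.1,41.5,-17.5,0.0,0.0,-0.0,0.2],[-3.2,20.5,10.2,-0.017,-0.103,0.001,0.2],[-2.1,20.4,10.9,-0.018,-0.104,0.002,0.2],[-0.9,20.2,11.4,-0.017,-0.103,0.001,0.2]]]
[[[0.3,19.9,11.7,-0.018,-0.104,0.001,0.2],[1.5,19.8,12.0,-0.017,-0.103,0.001,0.2],[0.0,-0.0,8.8,0.0,0.0,0.0,0.2],[0.0,-0.0,8.7,0.0,0.0,0.0,0.2],[0.0,-0.0,8.8,0.0,0.0,0.0,0.2],[0.0,-0.0,8.7,0.0,0.0,0.0,0.2]]]
```

Call:
step_arm:
  targets:
    - [[0,0,-8,0,0,0,0.2],[4,1.4,-32.8,0,0,0,0.2],[4,1.4,-32.8,0,0,0,0.2],[4,1.3,-25,0,0,0,0.2],[2.1,41.5,-17.5,0,0,0,0.2],[2.1,41.5,-17.5,0,0,0,0.2],[2.1,41.5,-17.5,0,0,0,0.2],[2.1,41.5,-17.5,0,0,0,0.2],[-3.2,20.5,10.2,-0.017,-0.103,0.001,0.2],[-2.1,20.4,10.9,-0.018,-0.104,0.002,0.2]]

```text
t: 5.5
ee_pos: [0.5843, 0.0426, 0.1912]
orientation: [-0.1, 2.928, 0.063]
wrist_force: [0.7, 0.9, -1.8]
finger_gap: 0.308
```

Call:
step_arm:
  targets:
    - [[-0.9,20.2,11.4,-0.017,-0.103,0.001,0.2],[0.3,19.9,11.7,-0.018,-0.104,0.001,0.2],[1.5,19.8,12.0,-0.017,-0.103,0.001,0.2],[0,0,8,0,0,0,0.2],[0,0,8,0,0,0,0.2],[0,0,0,0,0,0,0.2],[0,0,0,0,0,0,0.2]]

```text
t: 6.38
ee_pos: [0.598, 0.1049, 0.1462]
orientation: [-0.083, 2.622, 0.14]
wrist_force: [0.2, 1.0, -0.8]
finger_gap: 0.308
```

```bash
python3 - <<'E'
from tgt import *
rep()
p,q,_=cur()
t,d=viewer.snapshot("top"); s,ds=viewer.snapshot("scene"); np.savez("i1.npz",t=t,s=s,d=d,ds=ds)
T=tool(.040)
print('err deck mm',(A.inv().apply(p-T[0])*1000).round(1),'rot',(T[1].inv()*q).as_rotvec().round(3))
cv2.imwrite("pics/e1.png",np.hstack([crop(t[:,:,::-1],170,140,60,60,6),crop(s[:,:,::-1],180,170,60,60,6)]))
E
```

```text
t 6.375 p [0.598  0.1049 0.1462] rv [-0.083  2.622  0.14 ] j [ 0.02 -0.09  1.8   0.13  0.91 -1.66] F [ 0.2  1.  -0.8] gap 0.308
err deck mm [ 1.7 -0.8 19.5] rot [ 0.    -0.002 -0.   ]
```

View pics/e1.png

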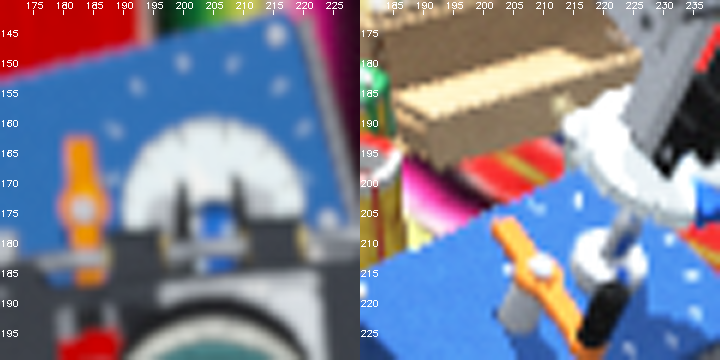

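```bash
cat > ovd.py <<'E'
from tgt import *
def over(n,img,p,q,box,k,sh=(0,0),hd=HD):
    D=q*R.from_rotvec([0,np.pi,0]); o=p+q.apply([0,0,hd]); x=crop(img[:,:,::-1],*box,k)
    def pl(P,col,base=(o,D),cl=True):
        u=proj(n,base[0]+base[1].apply(np.asarray(P)))+np.array(sh); u=(u-np.array(box[:2])+.5)*k
        cv2.polylines(x,[np.int32(u)],cl,col,1,cv2.LINE_AA)
    a=np.linspace(0,2*np.pi,60);cs=np.c_[np.cos(a),np.sin(a)]
    for z in(0,.012): pl(np.c_[.038*cs,0*a+z],(0,255,0))
    for sg in(-1,1): pl([[i,sg*j,.012] for i,j in((-.017,.009),(.017,.009),(.017,.0145),(-.017,.0145))],(0,255,255))
    S=(SEAT,seatR()); 
    pl(np.c_[.017*cs,0*a],(255,0,255),S)
    a2=np.linspace(-2*np.pi/3,2*np.pi/3,30)
    for z in (0,.026): pl(np.c_[.007*np.cos(a2),.007*np.sin(a2),0*a2+z],(0,0,255),S)
    return x
E
python3 - <<'E'
from ovd import *
p,q,_=cur(); f=np.load("i1.npz")
cv2.imwrite("pics/e2.png",np.hstack([over("top",f['t'],p,q,(180,150,50,55),8,(.2,-.2)),over("scene",f['s'],p,q,(205,170,50,55),8,(-.35,.6))]))
E
```

```text
(no output)
```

View pics/e2.png

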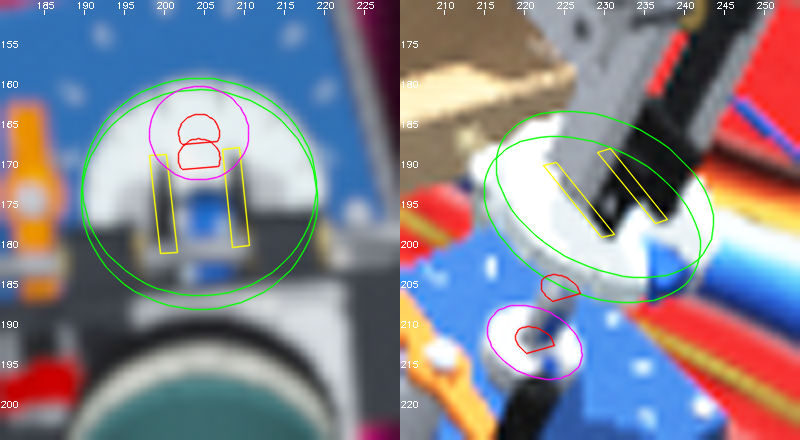

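```bash
python3 - <<'E'
from ovd import *
p,q,_=cur(); f=np.load("i1.npz")
a=crop(f['s'][:,:,::-1],208,178,40,36,10)
b=over("scene",f['s'],p,q,(208,178,40,36),10,(-.9,.8))
cv2.imwrite("pics/e3.png",np.hstack([a,b]))
E
```

```text
(no output)
```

View pics/e3.png

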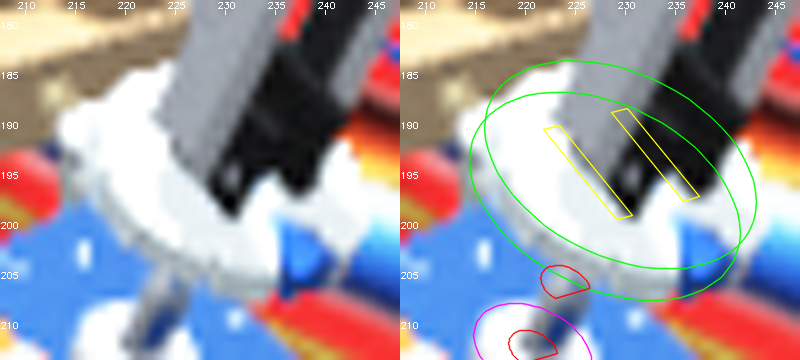

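```bash
python3 - <<'E'
from tgt import *
p,q,_=cur(); o=p+q.apply([0,0,HD])
for n in("top","scene"):
    b=proj(n,o)[0]
    print(n,[(proj(n,o+A.apply(v))[0]-b).round(2).tolist() for v in np.eye(3)*.002])
print(A.inv().apply(p-tool(0)[0])*1000)
E
```

```text
top [[-0.2, -0.69], [-0.74, 0.19], [0.0, 0.26]]
scene [[-0.51, -0.49], [-0.49, 0.24], [0.26, -0.52]]
[ 1.27883833 -0.5642935  59.52687162]
```

```bash
cat > sil.py <<'E'
from tgt import *
from scipy.optimize import minimize
SS=6
def hull_img(n,P,box,sh):
    u0,v0,w,h=box; L=np.zeros((h*SS,w*SS),np.float32)
    q=np.float32((proj(n,P)+sh-np.array([u0,v0])+.5)*SS); q=cv2.convexHull(q)
    cv2.fillPoly(L,[np.int32(np.round(q*16-8))],1,shift=4)
    L=cv2.GaussianBlur(L,(0,0),SS*.5); return cv2.resize(L,(w,h),interpolation=cv2.INTER_AREA)
def fit(n,img,P,box,poly):
    u0,v0,w,h=box; I=img.min(2).astype(float)[v0:v0+h,u0:u0+w]
    M=np.zeros(img.shape[:2],np.uint8); cv2.fillPoly(M,[np.int32(poly)],1); M=M[v0:v0+h,u0:u0+w]>0
    def f(sh):
        B=hull_img(n,P,box,sh)[M]; G=np.c_[B,np.ones_like(B)]; Y=I[M]
        c=np.linalg.lstsq(G,Y,rcond=None)[0]; return ((G@c-Y)**2).mean()
    r=min((minimize(f,s0,method='Nelder-Mead',options=dict(initial_simplex=np.array(s0)+[[0,0],[.7,0],[0,.7]],xatol=.01,fatol=.01)) for s0 in((0,0),(-1,1),(1,-1))),key=lambda r:r.fun)
    return r.x.round(2),round(r.fun,1)
a=np.linspace(0,2*np.pi,60);cs=np.c_[np.cos(a),np.sin(a)]
def dialP(p,q,r=.038):
    D=q*R.from_rotvec([0,np.pi,0]); o=p+q.apply([0,0,HD]); return o+D.apply(np.r_[np.c_[r*cs,0*a],np.c_[r*cs,0*a+.012]])
def bossP(z0=0): return SEAT+A.apply(np.r_[np.c_[.017*cs,0*a],np.c_[.017*cs,0*a-.012]])
E
python3 - <<'E'
from sil import *
p,q,_=cur(); f=np.load("i1.npz"); t0=np.load("top0.npz")['p'];s0=np.load("scene0.npz")['p']
print('boss top',fit("top",t0,bossP(),(190,150,30,25),[(192,155),(216,155),(216,171),(208,172),(207,163),(200,163),(199,172),(192,171)]))
print('boss sc',fit("scene",s0,bossP(),(205,195,30,30),[(211,204),(218,204),(219,206),(219,215),(217,221),(211,221)]))
print('boss sc2',fit("scene",s0,bossP(),(205,195,30,30),[(211,204),(218,204),(219,206),(219,215),(217,221),(211,221),(211,204),(225,211),(230,211),(230,216),(225,214)]))
for r in(.038,.0375,.037):
  print('dial top',fit("top",f['t'],dialP(p,q,r),(185,150,40,30),[(187,154),(223,154),(223,172),(213,172),(211,163),(197,163),(195,172),(187,172)]))
  print('dial sc',fit("scene",f['s'],dialP(p,q,r),(205,175,50,40),[(213,196),(222,196),(229,202),(233,204),(233,211),(227,211),(226,206),(222,202),(221,207),(211,199)]))
E
```

```text
boss top (array([0.11, 0.15]), np.float64(64.9))
boss sc (array([ 0.9 , -0.51]), np.float64(1300.1))
boss sc2 (array([ 0.05, -0.04]), np.float64(2236.6))
dial top (array([ 0.86, -0.04]), np.float64(298.7))
dial sc (array([-0.93, -0.97]), np.float64(954.4))
dial top (array([ 0.73, -0.25]), np.float64(316.9))
dial sc (array([-0.83, -0.87]), np.float64(956.1))
dial top (array([ 0.74, -0.47]), np.float64(346.6))
dial sc (array([-1.01, -0.85]), np.float64(961.1))
```

```bash
sed -i 's/^XH=.*/XH=[.6508,.1197,.2335]; ANG=-.17; HD=.0414/' tgt.py; python3 - <<'E'
from tgt import *
p,q,_=cur()
a=tool(.029)
plan([(*a,.2,5)])
E
```

```text
[[[0.4,0.3,6.1,-0.0,0.0,0.0,0.2],[0.3,0.4,6.1,-0.0,0.001,0.0,0.2],[0.4,0.3,6.1,-0.0,-0.0,0.0,0.2],[0.3,0.3,6.0,-0.0,0.0,0.0,0.2],[0.4,0.4,6.1,-0.0,0.0,0.0,0.2]]]
```

Call:
step_arm:
  targets:
    - [[0.4,0.3,6.1,0,0,0,0.2],[0.3,0.4,6.1,0,0,0,0.2],[0.4,0.3,6.1,0,0,0,0.2],[0.3,0.3,6.0,0,0,0,0.2],[0.4,0.4,6.1,0,0,0,0.2],[0,0,0,0,0,0,0.2],[0,0,0,0,0,0,0.2]]

```text
t: 7.35
ee_pos: [0.61, 0.1106, 0.1183]
orientation: [-0.084, 2.623, 0.141]
wrist_force: [1.2, 0.3, -1.2]
finger_gap: 0.31
```

```bash
cat > ck.py <<'E'
from ovd import *
def ck():
    p,q,s=cur(); rep(); T=tool(0)
    print('deck mm rel seat',(A.inv().apply(p-T[0])*1000).round(1),'rot',(T[1].inv()*q).as_rotvec().round(3),'Fdeck',A.inv().apply(s['wrist_force']).round(1),'tau',A.inv().apply(s['wrist_torque']).round(2))
    return p,q,s
E
python3 - <<'E'
from ck import *
p,q,_=ck()
t,d=viewer.snapshot("top"); s,ds=viewer.snapshot("scene"); np.savez("i2.npz",t=t,s=s,d=d,ds=ds)
cv2.imwrite("pics/f1.png",np.hstack([over("top",t,p,q,(180,150,50,40),8,(.75,-.2)),over("scene",s,p,q,(205,185,50,40),8,(-.8,.6))]))
E
```

```text
t 7.35 p [0.61   0.1106 0.1183] rv [-0.084  2.623  0.141] j [ 0.04 -0.03  1.81  0.13  0.85 -1.66] F [ 1.2  0.3 -1.2] gap 0.31
deck mm rel seat [-0.9  0.6 28.8] rot [-0.    -0.001 -0.001] Fdeck [ 0.5 -0.  -1.6] tau [ 0.03  0.23 -0.02]
```

View pics/f1.png

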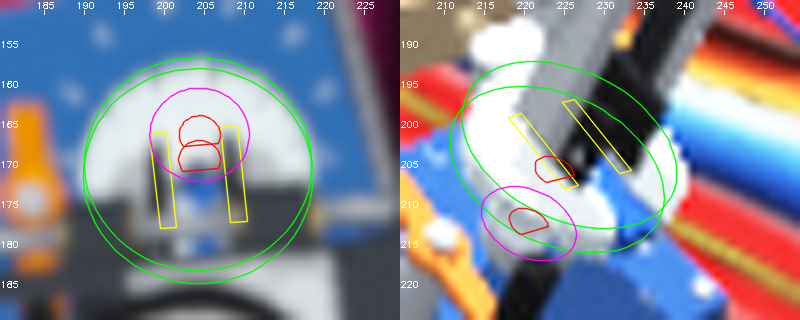

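Call:
step_arm:
  targets:
    - [[-0.9,-0.6,1,0,0,0,0.2],[0,0,2,0,0,0,0.2],[0,0,2,0,0,0,0.2],[0,0,2,0,0,0,0.2],[0,0,0,0,0,0,0.2]]

```text
t: 8.07
ee_pos: [0.6146, 0.1109, 0.1129]
orientation: [-0.084, 2.622, 0.141]
wrist_force: [1.2, 0.1, -1.4]
finger_gap: 0.31
```

```bash
python3 -c "
from ck import *
ck()"
```

```text
t 8.075 p [0.6146 0.1109 0.1129] rv [-0.084  2.622  0.141] j [ 0.04 -0.02  1.81  0.13  0.84 -1.66] F [ 1.2  0.1 -1.4] gap 0.31
deck mm rel seat [ 0.4 -0.2 21.7] rot [-0.    -0.002 -0.001] Fdeck [ 0.3 -0.1 -1.8] tau [ 0.04 -0.1  -0.09]
```

Call:
step_arm:
  targets:
    - [[0,0,2,0,0,0,0.2],[0,0,2,0,0,0,0.2],[0,0,0,0,0,0,0.2]]

```text
t: 8.45
ee_pos: [0.6166, 0.1113, 0.1094]
orientation: [-0.084, 2.622, 0.141]
wrist_force: [2.4, -0.0, -2.1]
finger_gap: 0.303
```

```bash
python3 -c "
from ck import *
ck()"
```

```text
t 8.45 p [0.6166 0.1113 0.1094] rv [-0.084  2.622  0.141] j [ 0.04 -0.01  1.81  0.13  0.83 -1.66] F [ 2.4 -0.  -2.1] gap 0.303
deck mm rel seat [ 0.4 -0.2 17.7] rot [-0.    -0.002 -0.001] Fdeck [ 1.  -0.6 -3. ] tau [ 0.02 -0.33 -0.  ]
```

Call:
step_arm:
  targets:
    - [[0,0,2,0,0,0,0.2],[0,0,2,0,0,0,0.2],[0,0,2,0,0,0,0.2],[0,0,0,0,0,0,0.2]]

```text
t: 8.95
ee_pos: [0.6195, 0.112, 0.1042]
orientation: [-0.084, 2.622, 0.141]
wrist_force: [3.4, 1.1, 0.5]
finger_gap: 0.308
```

```bash
python3 - <<'E'
from ck import *
p,q,_=ck()
t,d=viewer.snapshot("top"); s,ds=viewer.snapshot("scene")
cv2.imwrite("pics/f2.png",np.hstack([over("top",t,p,q,(180,150,50,40),8,(.75,-.2)),crop(s[:,:,::-1],200,180,50,45,8)[:320]]))
E
```

```text
t 8.95 p [0.6195 0.112  0.1042] rv [-0.084  2.622  0.141] j [ 0.04  0.    1.81  0.13  0.82 -1.66] F [3.4 1.1 0.5] gap 0.308
deck mm rel seat [ 0.4 -0.2 11.7] rot [-0.    -0.002 -0.   ] Fdeck [ 3.4  0.3 -1.3] tau [ 0.06 -0.6  -0.07]
```

View pics/f2.png

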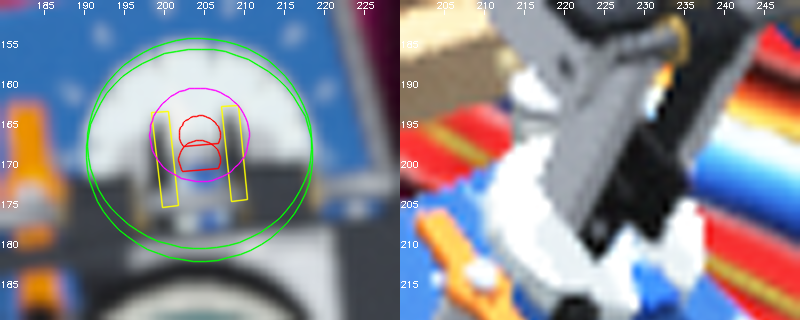

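The shaft shows in the slot at (205,168) in the top view, so the dial is threading on. A small +x side load needs a slight shift before I continue down.

Call:
step_arm:
  targets:
    - [[-0.6,0,2,0,0,0,0.2],[0,0,2,0,0,0,0.2],[0,0,2,0,0,0,0.2],[0,0,2,0,0,0,0.2],[0,0,0,0,0,0,0.2]]

```text
t: 9.68
ee_pos: [0.6236, 0.113, 0.0971]
orientation: [-0.084, 2.623, 0.141]
wrist_force: [3.1, 1.3, -0.2]
finger_gap: 0.306
```

```bash
python3 -c "
from ck import *
ck()"
```

```text
t 9.675 p [0.6236 0.113  0.0971] rv [-0.084  2.623  0.141] j [ 0.04  0.02  1.8   0.13  0.81 -1.66] F [ 3.1  1.3 -0.2] gap 0.306
deck mm rel seat [ 0.5 -0.3  3.5] rot [-0.    -0.001 -0.   ] Fdeck [ 2.8  0.5 -1.8] tau [ 0.06 -0.56 -0.01]
```

Call:
step_arm:
  targets:
    - [[-0.4,0,1,0,0,0,0.2],[0,0,1,0,0,0,0.2],[0,0,1,0,0,0,0.2],[0,0,0,0,0,0,0.2]]

```text
t: 10.18
ee_pos: [0.6248, 0.1132, 0.0954]
orientation: [-0.084, 2.624, 0.141]
wrist_force: [-3.3, -0.6, 6.0]
finger_gap: 0.309
```

```bash
python3 -c "
from ck import *
ck()"
```

```text
t 10.175 p [0.6248 0.1132 0.0954] rv [-0.084  2.624  0.141] j [ 0.04  0.02  1.8   0.13  0.8  -1.66] F [-3.3 -0.6  6. ] gap 0.309
deck mm rel seat [ 0.7 -0.3  1.3] rot [-0.     0.    -0.001] Fdeck [0.1 0.1 6.9] tau [ 0.14  0.04 -0.02]
```

Call:
step_arm:
  targets:
    - [[0,0,1,0,0,0,0.2],[0,0,1,0,0,0,0.2],[0,0,0,0,0,0,0.2]]

```text
t: 10.55
ee_pos: [0.625, 0.1132, 0.0953]
orientation: [-0.085, 2.625, 0.14]
wrist_force: [-15.0, -4.3, 16.2]
finger_gap: 0.31
```

```bash
python3 -c "
from ck import *
ck()"
```

```text
t 10.55 p [0.625  0.1132 0.0953] rv [-0.085  2.625  0.14 ] j [ 0.04  0.03  1.8   0.13  0.8  -1.66] F [-15.   -4.3  16.2] gap 0.31
deck mm rel seat [ 0.8 -0.3  1.2] rot [ 0.     0.001 -0.002] Fdeck [-5.4 -0.7 21.8] tau [ 0.15  1.16 -0.04]
```

Call:
step_arm:
  targets:
    - [[0,0,-1.5,0,0,0,0.2],[0,0,0,0,0,0,0.36],[0,0,0,0,0,0,0.45],[0,0,0,0,0,0,0.45],[0,0,0,0,0,0,0.45]]

```text
t: 11.18
ee_pos: [0.6252, 0.1133, 0.0938]
orientation: [-0.084, 2.624, 0.141]
wrist_force: [-0.1, 0.1, -0.1]
finger_gap: 0.448
```

Call:
step_arm:
  targets:
    - [[0,0,-4,0,0,0,0.45],[0,0,-10,0,0,0,0.45],[0,0,-20,0,0,0,0.45],[0,0,-25,0,0,0,0.45],[0,0,-30,0,0,0,0.45],[0,0,-30,0,0,0,0.45],[0,0,0,0,0,0,0.45]]

```text
t: 12.05
ee_pos: [0.5685, 0.0994, 0.2018]
orientation: [-0.084, 2.616, 0.14]
wrist_force: [-0.2, 0.2, 0.4]
finger_gap: 0.451
```

```bash
python3 - <<'E'
from ck import *
p,q,_=ck()
t,d=viewer.snapshot("top"); s,ds=viewer.snapshot("scene"); np.savez("i3.npz",t=t,s=s,d=d,ds=ds)
T=tool(0)
cv2.imwrite("pics/g1.png",np.hstack([crop(t[:,:,::-1],172,150,50,50,8),over("scene",s,*T,(195,190,50,50),8,(-.8,.6))]))
E
```

```text
t 12.05 p [0.5685 0.0994 0.2018] rv [-0.084  2.616  0.14 ] j [ 0.01 -0.2   1.79  0.13  1.03 -1.66] F [-0.2  0.2  0.4] gap 0.451
deck mm rel seat [  3.7  -0.7 122.5] rot [ 0.    -0.008 -0.001] Fdeck [0.  0.3 0.4] tau [ 0.05  0.07 -0.02]
```

View pics/g1.png

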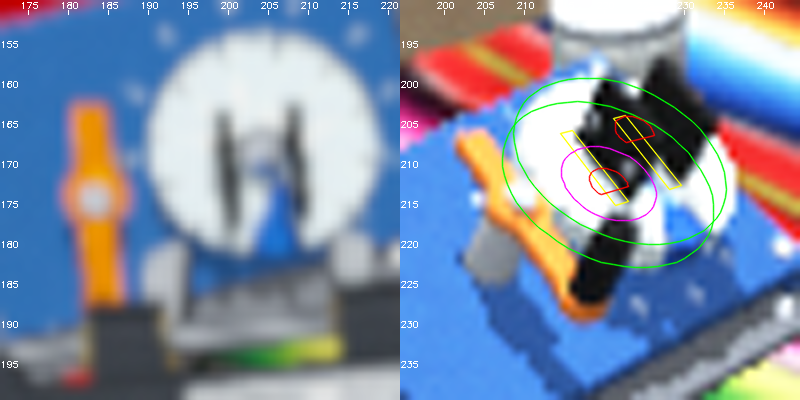

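```bash
python3 - <<'E'
from tgt import *
f=np.load("i3.npz")
for n,dk in(("top","d"),("scene","ds")):
    im=f['t' if n=="top" else 's']; C=cloud(n,f[dk]); L=A.inv().apply((C.reshape(-1,3)-foot)).reshape(C.shape)
    r=np.hypot(L[...,0],L[...,1]); ok=(f[dk]>0)
    bright=im.min(2)>150
    m=ok&bright&(r<.034)&(r>.02)&(L[...,2]>.005)&(L[...,2]<.06)
    P=C[m]; c0=P.mean(0); 
    for _ in range(3):
        r_=(P-c0)@np.linalg.svd(P-c0,full_matrices=False)[2][2]; P=P[abs(r_)<2.0*r_.std()+1e-4]; c0=P.mean(0)
    nr=np.linalg.svd(P-c0,full_matrices=False)[2][2]; nr*=np.sign(nr[2])
    hsv=cv2.cvtColor(im,cv2.COLOR_RGB2HSV); dm=ok&(abs(hsv[...,0].astype(int)-107)<8)&(hsv[...,1]>130)&(r>.045)&(r<.07)&(abs(L[...,2])<.01)
    print(n,m.sum(),'plate z',np.median(L[m][:,2])*1000,'deck z',np.median(L[dm][:,2])*1000,dm.sum(),'normal in deck frame',A.inv().apply(nr).round(3))
E
```

```text
top 265 plate z 25.10134747766358 deck z 0.8479565359246999 487 normal in deck frame [ 0.004 -0.008  1.   ]
scene 137 plate z 24.923793535621243 deck z 0.8092710586452793 344 normal in deck frame [0.011 0.007 1.   ]
```

```bash
cat > kp.py <<'E'
from ck import *
PIV=np.array([0,.058,.0265])
def kt(kj,h,r=.042): # TCP pose; h = fingertip height above deck
    c=PIV[:2]+r*np.array([-np.cos(kj),np.sin(kj)])
    return foot+A.apply([c[0],c[1],h+.025]), A*R.from_euler('z',-kj)*R.from_rotvec([0,np.pi,0])
def kover(n,img,kj,box,k,sh):
    x=crop(img[:,:,::-1],*box,k); a=np.linspace(0,2*np.pi,40)
    def pl(P,col):
        u=(proj(n,foot+A.apply(np.asarray(P)))+np.array(sh)-np.array(box[:2])+.5)*k
        cv2.polylines(x,[np.int32(u)],True,col,1,cv2.LINE_AA)
    d=np.array([np.cos(kj),-np.sin(kj),0]); e=np.array([d[1],-d[0],0]); c=PIV+[0,0,.006]
    pl([c+d*.032+e*.006,c+d*.032-e*.006,c-d*.042-e*.006,c-d*.042+e*.006],(255,0,0))
    P=PIV-d*.042
    for z in(.006,.040): pl(np.c_[P[0]+.007*np.cos(a),P[1]+.007*np.sin(a),P[2]+0*a+z],(0,255,0))
    return x
E
python3 - <<'E'
from kp import *
t=np.load("top0.npz")['p'];f=np.load("i3.npz")
cv2.imwrite("pics/k1.png",np.hstack([kover("top",t,.2,(170,155,40,50),9,(.75,-.2)),kover("scene",f['s'],.2,(195,195,40,50),9,(-.8,.6))]))
E
```

```text
(no output)
```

View pics/k1.png

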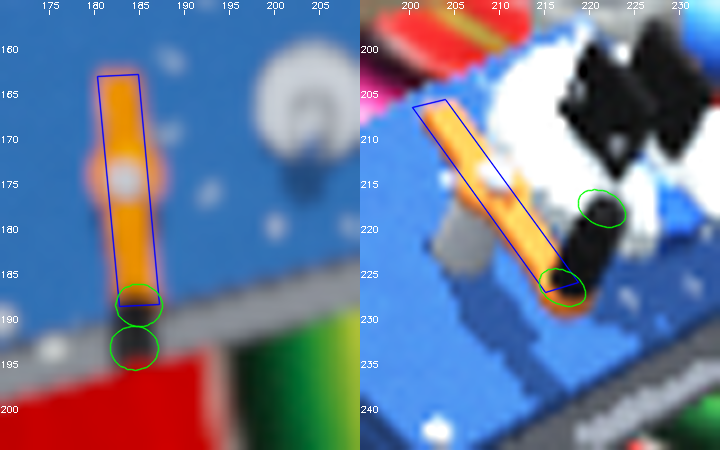

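```bash
python3 - <<'E'
from kp import *
a=kt(.22,.085);b=kt(.22,.043)
e=plan([(*a,.33,5),(*b,.33,5)])
E
```

```text
[[[10.5,11.9,12.5,0.0,0.0,0.01,0.33],[10.6,11.8,12.5,0.0,0.0,0.01,0.33],[10.8,11.7,12.6,0.0,0.001,0.01,0.33],[10.8,11.6,12.5,0.0,-0.0,0.01,0.33],[11.0,11.4,12.5,0.0,0.0,0.011,0.33],[-0.0,0.0,8.4,0.0,0.0,-0.0,0.33],[-0.0,0.0,8.4,0.0,0.0,-0.0,0.33],[-0.0,0.0,8.4,0.0,0.0,-0.0,0.33],[-0.0,0.0,8.4,0.0,0.0,-0.0,0.33],[-0.0,0.0,8.4,0.0,0.0,-0.0,0.33]]]
```

Call:
step_arm:
  targets:
    - [[10.5,11.9,12.5,0,0,0.01,0.33],[10.6,11.8,12.5,0,0,0.01,0.33],[10.8,11.7,12.6,0,0,0.01,0.33],[10.8,11.6,12.5,0,0,0.01,0.33],[11.0,11.4,12.5,0,0,0.011,0.33],[0,0,0,0,0,0,0.33],[0,0,0,0,0,0,0.33]]

```text
t: 13.02
ee_pos: [0.5474, 0.1639, 0.1219]
orientation: [-0.018, 2.627, 0.158]
wrist_force: [0.1, 0.1, -0.4]
finger_gap: 0.332
```

```bash
python3 - <<'E'
from kp import *
p,q,_=ck()
s,ds=viewer.snapshot("scene");t,_=viewer.snapshot("top")
cv2.imwrite("pics/k2.png",np.hstack([crop(t[:,:,::-1],165,150,50,60,8),crop(s[:,:,::-1],195,180,50,60,8)]))
a=kt(.22,.085);print(A.inv().apply(p-a[0])*1000)
plan([(*kt(.22,.043),.33,5)])
E
```

```text
t 13.025 p [0.5474 0.1639 0.1219] rv [-0.018  2.627  0.158] j [ 0.18 -0.15  1.91  0.04  0.86 -1.43] F [ 0.1  0.1 -0.4] gap 0.332
deck mm rel seat [-41.1  66.9  56.1] rot [0.   0.   0.05] Fdeck [-0.1  0.1 -0.4] tau [ 0.03  0.11 -0.  ]
[-0.13721645 -0.23717514 -0.4634675 ]
[[[0.2,0.1,8.5,-0.0,0.0,-0.0,0.33],[0.2,0.0,8.4,-0.0,0.001,-0.0,0.33],[0.2,0.1,8.5,-0.0,0.0,-0.0,0.33],[0.1,0.1,8.4,-0.0,0.0,-0.001,0.33],[0.2,0.1,8.5,-0.0,0.001,0.0,0.33]]]
```

View pics/k2.png

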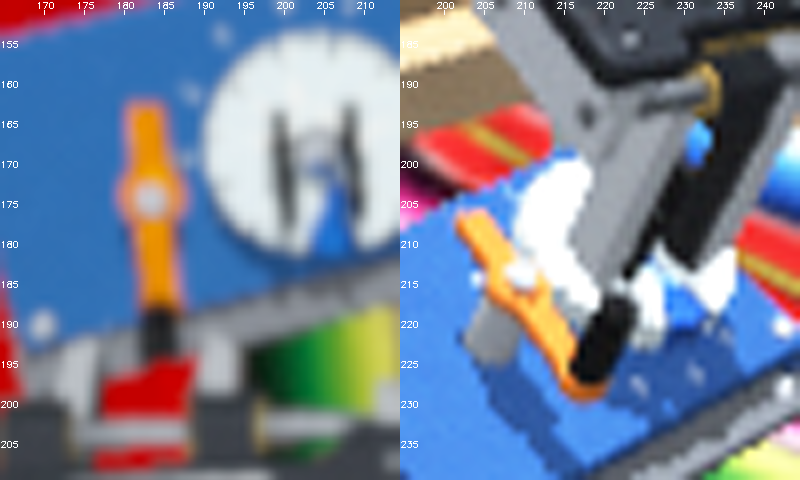

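The fingers, at (175,194) and (192,194) in the top view, straddle the post at (184,191). Descending.

Call:
step_arm:
  targets:
    - [[0.2,0.1,8.5,0,0,0,0.33],[0.2,0,8.4,0,0,0,0.33],[0.2,0.1,8.5,0,0,0,0.33],[0.1,0.1,8.4,0,0,0,0.33],[0.1,0,7.5,0,0,0,0.33],[0,0,0,0,0,0,0.22],[0,0,0,0,0,0,0.22],[0,0,0,0,0,0,0.22]]

```text
t: 14.12
ee_pos: [0.5668, 0.1692, 0.0868]
orientation: [-0.017, 2.625, 0.159]
wrist_force: [-0.4, -0.1, -1.0]
finger_gap: 0.219
```

```bash
python3 - <<'E'
from kp import *
p,q,_=ck()
print(A.inv().apply(p-kt(.22,.043)[0])*1000)
w=[(*kt(k,.043),.22,1) for k in np.linspace(.22,1.60,16)[1:]]
plan(w)
E
```

```text
t 14.125 p [0.5668 0.1692 0.0868] rv [-0.017  2.625  0.159] j [ 0.18 -0.06  1.91  0.04  0.77 -1.43] F [-0.4 -0.1 -1. ] gap 0.219
deck mm rel seat [-41.2  67.6  15.6] rot [-0.    -0.001  0.05 ] Fdeck [-0.8  0.  -0.7] tau [ 0.07  0.06 -0.01]
[-0.25226579  0.43790945  1.03987695]
[[[-0.5,3.5,1.0,0.0,0.001,0.092,0.22],[-0.2,3.8,0.0,0.0,0.0,0.092,0.22],[-0.2,3.9,0.0,0.0,0.0,0.092,0.22],[-0.1,3.9,0.0,0.0,0.0,0.092,0.22],[-0.2,3.8,0.0,0.0,0.0,0.092,0.22],[-0.2,3.9,0.1,0.001,0.0,0.092,0.22],[-0.2,3.8,-0.1,-0.0,0.0,0.092,0.22],[-0.1,3.9,0.0,-0.0,0.0,0.092,0.22],[-0.2,3.9,0.0,-0.0,0.0,0.092,0.22],[-0.2,3.8,0.0,-0.0,0.0,0.092,0.22]]]
[[[-0.2,3.9,0.0,-0.0,0.0,0.092,0.22],[-0.2,3.8,0.0,-0.0,0.0,0.092,0.22],[-0.1,3.9,0.0,-0.0,0.0,0.092,0.22],[-0.2,3.9,0.0,-0.0,0.001,0.092,0.22],[-0.2,3.8,0.0,-0.0,-0.0,0.092,0.22]]]
```

Call:
step_arm:
  targets:
    - [[-0.5,3.5,0,0,0,0.092,0.22],[-0.2,3.8,0,0,0,0.092,0.22],[-0.2,3.9,0,0,0,0.092,0.22],[-0.2,3.9,0,0,0,0.092,0.22],[-0.2,3.8,0,0,0,0.092,0.22],[-0.2,3.9,0,0,0,0.092,0.22]]

```text
t: 14.88
ee_pos: [0.5716, 0.1904, 0.0922]
orientation: [0.712, 2.564, 0.345]
wrist_force: [-1.3, -0.2, -0.6]
finger_gap: 0.221
```

```bash
python3 - <<'E'
from kp import *
p,q,_=ck()
s,ds=viewer.snapshot("scene");t,_=viewer.snapshot("top")
cv2.imwrite("pics/k3.png",np.hstack([crop(t[:,:,::-1],165,150,50,60,8),crop(s[:,:,::-1],195,180,50,60,8)]))
w=[(*kt(k,.043),.22,1) for k in np.linspace(.772,1.60,10)[1:]]
plan(w)
E
```

```text
t 14.875 p [0.5716 0.1904 0.0922] rv [0.712 2.564 0.345] j [ 0.23 -0.04  1.88  0.    0.78 -0.81] F [-1.3 -0.2 -0.6] gap 0.221
deck mm rel seat [-30.3  87.1  15.6] rot [ 0.    -0.001  0.605] Fdeck [-1.4  0.1  0.1] tau [-0.18  0.18 -0.03]
[[[-0.2,3.7,1.0,0.001,0.001,0.092,0.22],[-0.2,3.8,0.0,0.0,-0.0,0.092,0.22],[-0.1,3.9,0.0,0.0,-0.0,0.092,0.22],[-0.2,3.9,0.0,0.0,-0.0,0.092,0.22],[-0.2,3.8,0.0,0.0,-0.0,0.092,0.22],[-0.2,3.9,0.0,0.0,-0.0,0.092,0.22],[-0.1,3.8,0.0,0.0,-0.0,0.092,0.22],[-0.2,3.9,0.0,0.0,-0.0,0.092,0.22],[-0.2,3.9,0.0,-0.0,-0.0,0.092,0.22]]]
```

View pics/k3.png

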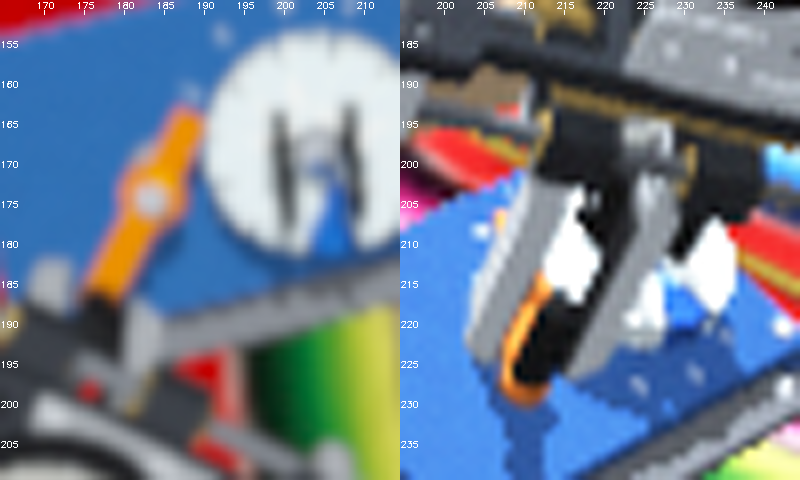

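The keeper follows: in the top view its finger is now at (188,163), nearing the dial's rim. Continuing the arc.

Call:
step_arm:
  targets:
    - [[-0.2,3.8,0,0,0,0.092,0.22],[-0.2,3.8,0,0,0,0.092,0.22],[-0.2,3.9,0,0,0,0.092,0.22],[-0.2,3.9,0,0,0,0.092,0.22],[-0.2,3.8,0,0,0,0.092,0.22],[-0.2,3.9,0,0,0,0.092,0.22],[-0.1,3.8,0,0,0,0.092,0.22],[-0.2,3.9,0,0,0,0.092,0.22],[0,0,0,0,0,0,0.22]]

```text
t: 16.1
ee_pos: [0.5919, 0.2082, 0.1058]
orientation: [1.633, 2.21, 0.564]
wrist_force: [0.5, -0.6, -0.8]
finger_gap: 0.223
```

```bash
python3 - <<'E'
from kp import *
p,q,_=ck()
s,ds=viewer.snapshot("scene");t,_=viewer.snapshot("top")
cv2.imwrite("pics/k4.png",np.hstack([crop(t[:,:,::-1],165,150,50,60,8),crop(s[:,:,::-1],195,180,50,60,8)]))
print(A.inv().apply(p-kt(1.57,.043)[0])*1000,(kt(1.57,.043)[1].inv()*q).as_rotvec())
E
```

```text
t 16.1 p [0.5919 0.2082 0.1058] rv [1.633 2.21  0.564] j [ 0.25 -0.    1.81 -0.01  0.81 -0.04] F [ 0.5 -0.6 -0.8] gap 0.223
deck mm rel seat [-2.7 99.7 15.4] rot [-1.000e-03 -1.000e-03  1.336e+00] Fdeck [-0.1 -0.7 -0.8] tau [-0.06  0.14  0.04]
[-2.71207588 -0.29280202  0.83763291] [-1.07102074e-03  1.54418986e-05 -6.38288784e-02]
```

View pics/k4.png

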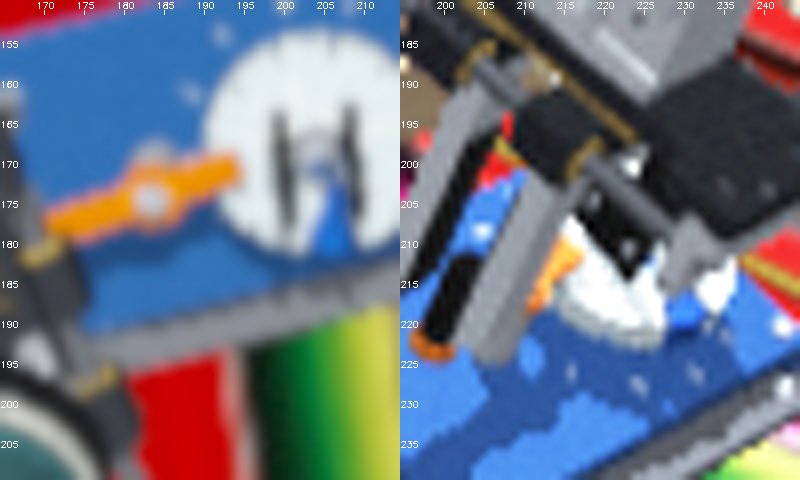

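The finger is over the rim, at (193,170) in the top view. I'll push on gently to the stop.

Call:
step_arm:
  targets:
    - [[0,2,0,0,0,0.04,0.22],[0,2,0,0,0,0.02,0.22],[0,1.5,0,0,0,0,0.22],[0,0,0,0,0,0,0.22]]

```text
t: 16.7
ee_pos: [0.5955, 0.2094, 0.1076]
orientation: [1.708, 2.168, 0.578]
wrist_force: [-5.2, -0.9, 0.7]
finger_gap: 0.221
```

```bash
python3 - <<'E'
from kp import *
p,q,_=ck()
print(A.inv().apply(p-kt(1.57,.043)[0])*1000)
E
```

```text
t 16.7 p [0.5955 0.2094 0.1076] rv [1.708 2.168 0.578] j [ 0.25  0.01  1.79 -0.01  0.82  0.02] F [-5.2 -0.9  0.7] gap 0.221
deck mm rel seat [  1.4 100.1  15.1] rot [1.000e-03 1.000e-03 1.398e+00] Fdeck [-4.2  0.4  3.2] tau [0.09 0.78 0.06]
[1.4126597  0.07503737 0.45174694]
```

Call:
step_arm:
  targets:
    - [[0,1.5,0,0,0,0,0.22],[0,0,0,0,0,0,0.22],[0,0,0,0,0,0,0.22]]

```text
t: 17.08
ee_pos: [0.5958, 0.2095, 0.1074]
orientation: [1.709, 2.17, 0.575]
wrist_force: [-7.6, -1.0, 0.8]
finger_gap: 0.219
```

```bash
python3 - <<'E'
from kp import *
p,q,_=ck()
print(A.inv().apply(p-kt(1.57,.043)[0])*1000)
E
```

```text
t 17.075 p [0.5958 0.2095 0.1074] rv [1.709 2.17  0.575] j [ 0.25  0.01  1.79 -0.01  0.82  0.02] F [-7.6 -1.   0.8] gap 0.219
deck mm rel seat [  1.5 100.1  14.8] rot [0.004 0.003 1.398] Fdeck [-6.2  0.8  4.5] tau [-0.04  1.21 -0.  ]
[1.57419605 0.08171111 0.18123425]
```

It is at the stop: the force rose with no further travel. Backing off, opening and retracting.

Call:
step_arm:
  targets:
    - [[0,-1.8,0,0,0,0,0.22],[0,0,0,0,0,0,0.36],[0,0,0,0,0,0,0.36],[0,0,-4,0,0,0,0.36],[0,0,-12,0,0,0,0.36],[0,0,-25,0,0,0,0.36],[0,0,-30,0,0,0,0.36],[0,0,-35,0,0,0,0.36],[0,0,0,0,0,0,0.36]]

```text
t: 18.2
ee_pos: [0.5456, 0.1975, 0.2052]
orientation: [1.703, 2.161, 0.589]
wrist_force: [0.5, 0.2, 0.1]
finger_gap: 0.358
```

```bash
python3 - <<'E'
from kp import *
p,q,_=ck()
s,ds=viewer.snapshot("scene");t,d=viewer.snapshot("top"); np.savez("i4.npz",t=t,s=s,d=d,ds=ds)
cv2.imwrite("pics/k5.png",np.hstack([kover("top",t,1.57,(165,150,50,60),8,(.75,-.2)),kover("scene",s,1.57,(195,180,50,60),8,(-.8,.6))]))
f={'d':d,'ds':ds}
for n,dk,im in(("top","d",t),("scene","ds",s)):
    C=cloud(n,f[dk]); L=A.inv().apply((C.reshape(-1,3)-foot)).reshape(C.shape); r=np.hypot(L[...,0],L[...,1])
    m=(im.min(2)>150)&(r<.034)&(r>.02)&(L[...,2]>.005)&(L[...,2]<.06); print(n,m.sum(),np.median(L[m][:,2])*1000)
E
```

```text
t 18.2 p [0.5456 0.1975 0.2052] rv [1.703 2.161 0.589] j [ 0.26 -0.19  1.78 -0.01  1.02  0.02] F [0.5 0.2 0.1] gap 0.358
deck mm rel seat [  5.8 100.1 125.2] rot [-0.008 -0.006  1.398] Fdeck [ 0.5  0.  -0.2] tau [-0.05  0.15  0.02]
top 252 24.795588964152973
scene 131 24.990900885489754
```

View pics/k5.png

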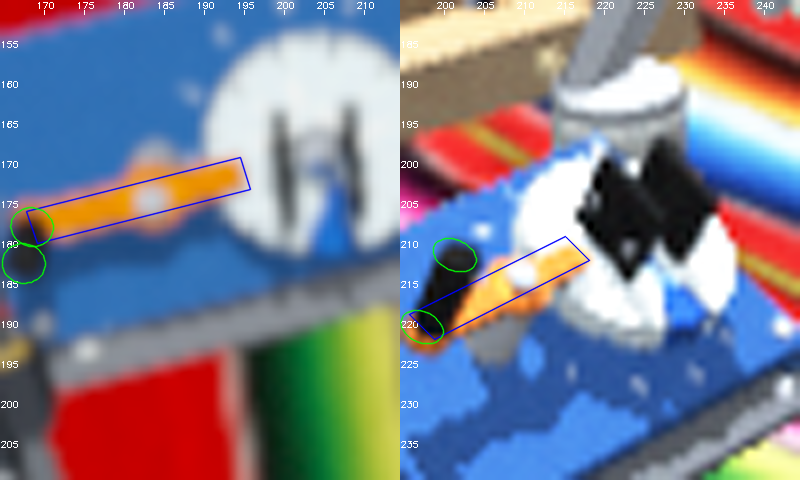

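The keeper lies along the predicted closed pose (top view: tail (168,178), finger (194,171) over the rim). The dial plate still sits at seated height. Handing in.

```bash
python3 - <<'E'
from kp import *
a=np.load("top0.npz")['p'].astype(int);b=np.load("i4.npz")['t'].astype(int)
for n,(u,v) in dict(can=(184,112),jar=(246,110),tape=(314,115),block=(245,259)).items():
    w=(slice(v-18,v+18),slice(u-18,u+18)); print(n,abs(a[w]-b[w]).mean().round(1))
print(robot.close_job())
E
```

```text
can 0.7
jar 0.6
tape 0.4
block 0.6
the job is handed in; nothing more can be done
None
```

The dial is fitted on the flatted shaft and the keeper is swung shut over its rim. I handed the job in with the gripper clear at about 18 s. No verdict was reported.

- **Dial:** it slid on with its blue tooth on the flat's side and came up hard against the boss at about 22 N. Depth readings after release put the plate top 24 mm above the deck, the seated height, and parallel to the deck within about 0.01 rad. The reading was unchanged after the keeper closed.
- **Keeper:** I moved it by its post until the force rose to about 8 N with no further travel. In both cameras it lies along the predicted closed position (1.57 rad), its finger over the rim.
- **Bystanders:** the can, jar, tape and sanding block look the same in the top view before and after.
- **Checks that disagreed:** the two cameras differed by about 2 mm on the head's position. Both depth maps read the table about 3 mm high, so I judged seating by the plate's height above the deck and by contact force. I did not measure the dial's turn separately after seating; it follows from the D-shaped bore and the blue tooth's position.

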